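Set up the shade viewer: filter glass, retaining ring, shade panels, lamp

TASK

Set up the shade viewer for today's dyeing trial: lay the amber filter glass flat in the filter cell, then put the brass retaining ring on it and screw it clockwise down until it is snug against its stop. Slide every shade panel that is in the stock rack fully home into the slot of its own colour in the black bank, and only when all that is done swing the green lamp lever fully over towards the cell; leave the flasks, pots and jar where they stand.

Things in the scene. Friction and masses are not known exactly. Their poses are not given: they have to be found in the camera images.
- cell (a point): Filter cell on the fixed grey filter head: centre of its white sprung seat, top face, seat unpressed (32 mm above the bench). z up, +y and -y point to the two gaps. Round lens pocket of inner radius 31.5 mm between two aluminium jaws centred on +x and -x. Pocket walls end 8 mm above the seat, jaws about 32 mm above it, 46 mm from the axis.
- cell_gap (a point): In the +y gap between the jaws, 38 mm from the cell's axis, level with the seat; the other gap is opposite. Each gap spans 70 degrees (38 mm wide at the pocket), open above and outward, and down to 10 mm below the seat: room for fingers holding the glass by its rim, and the way in for the ring's pins.
- cell_top (a point): Cell axis, 32 mm above the seat (jaw-top height). A sloping thread runs inside the jaws. Ring on the glass, pins in the gaps (along the cell's y): turned clockwise seen from above, it runs free about 50 degrees, then is driven down about 3 mm with glass and seat to a hard stop 80 degrees (1.40 rad) from the y axis. Needs up to about 0.3 N m; friction holds it.
- seat (a joint): How far the sprung seat under the glass is pressed down, m: 0 free, about 0.003 when the ring is snug, 0.006 bottomed. About 2.6 N to start it, then 1.3 N per mm.
- lens_c (a point): Centre of the loose amber filter glass in its black rim: a disc of 60 mm diameter, 14 mm thick, bevelled below, lying flat on the bench; point half-way up. 120 g.
- ring_bar (a point): Loose brass retaining ring with a bar handle, 90 g: centre of the bar, 29 mm above the ring's underside. Bar along y, 58 long, 12 wide (x), 14 mm high. Ring: 61 mm outside, hole 43 mm, 8 mm high. Two steel pins 8 mm thick stick out along +y and -y, below the bar's ends, to 40 mm from the axis, their centres 4 mm above the underside.
- lever_tip (a point): Green ball (26 mm diameter) of the lamp lever, on the filter head in front of the cell (98 mm from the cell's axis towards the cell's -x). The lever pivots 32 mm above the bench about the cell's y; the ball is 50 mm from the pivot. It leans towards the cell's -x when off and swings over the top towards the cell (+x).
- lever (a joint): Lamp lever: 0 off (leaning away from the cell), 1.0 rad fully on (leaning towards the cell). Stays where it is left; a few newtons move it.
- panel_red_c (a point): Centre of the loose red shade panel, half-way up: a stiff plate 70 mm wide (x), 8 mm thick (y), 84 mm tall (z), 100 g, lower edge rounded; None if not there today. It stands upright in the plywood stock rack, its foot 8 mm above the bench in a loose slot 28 mm deep; neighbours 45 mm apart.
- slot_red (a point): The red-marked slot of the fixed black panel bank: centre of the slot's floor, 10 mm above the bench; mouth 35 mm above the floor. Slot 74 mm long along x, 10 mm wide along y; neighbouring slots 45 mm apart along y. A panel fully home has its centre 42 mm above this point.
- panel_yellow_c (a point): Centre of the loose yellow shade panel, half-way up: a stiff plate 70 mm wide (x), 8 mm thick (y), 84 mm tall (z), 100 g, lower edge rounded; None if not there today. It stands upright in the plywood stock rack, its foot 8 mm above the bench in a loose slot 28 mm deep; neighbours 45 mm apart.
- slot_yellow (a point): The yellow-marked slot of the fixed black panel bank: centre of the slot's floor, 10 mm above the bench; mouth 35 mm above the floor. Slot 74 mm long along x, 10 mm wide along y; neighbouring slots 45 mm apart along y. A panel fully home has its centre 42 mm above this point.
- panel_blue_c (a point): Centre of the loose blue shade panel, half-way up: a stiff plate 70 mm wide (x), 8 mm thick (y), 84 mm tall (z), 100 g, lower edge rounded; None if not there today. It stands upright in the plywood stock rack, its foot 8 mm above the bench in a loose slot 28 mm deep; neighbours 45 mm apart.
- slot_blue (a point): The blue-marked slot of the fixed black panel bank: centre of the slot's floor, 10 mm above the bench; mouth 35 mm above the floor. Slot 74 mm long along x, 10 mm wide along y; neighbouring slots 45 mm apart along y. A panel fully home has its centre 42 mm above this point.
- panel_green_c (a point): Centre of the loose green shade panel, half-way up: a stiff plate 70 mm wide (x), 8 mm thick (y), 84 mm tall (z), 100 g, lower edge rounded; None if not there today. It stands upright in the plywood stock rack, its foot 8 mm above the bench in a loose slot 28 mm deep; neighbours 45 mm apart.
- slot_green (a point): The green-marked slot of the fixed black panel bank: centre of the slot's floor, 10 mm above the bench; mouth 35 mm above the floor. Slot 74 mm long along x, 10 mm wide along y; neighbouring slots 45 mm apart along y. A panel fully home has its centre 42 mm above this point.
- flask_a: Bystander to be left alone: orange-filled glass flask, 76 mm wide, 116 mm tall; origin under its centre.
- flask_b: Bystander to be left alone: dark-filled glass flask, 76 mm wide, 116 mm tall; origin under its centre.
- flask_c: Bystander to be left alone: red-filled glass flask, 76 mm wide, 116 mm tall; origin under its centre.
- pot_a: Bystander to be left alone: steel dye pot, 62 mm wide, 75 mm tall; origin under its centre.
- pot_b: Bystander to be left alone: steel dye pot, 62 mm wide, 75 mm tall; origin under its centre.
- pot_c: Bystander to be left alone: steel dye pot, 62 mm wide, 75 mm tall; origin under its centre.
- jar: Bystander to be left alone: closed jar, 60 mm wide, 90 mm tall; origin under its centre.
There are look-alikes about, which are no part of the job. Leave any purple or turquoise look-alike of the part that bears slot_red alone.

How it is judged:
On the way, in this order (a step that is already met when the one before it is completed fails the run):
1. the filter glass lies flat in the cell on its seat (horizontal distance between lens_c and cell below 0.004 m and z of lens_c in the frame of cell below 0.0095 m and angle between lens_c's own z axis and vertical below 0.08 rad), for 0.2 s.
2. the retaining ring is screwed down on the glass until snug (all of step 1 and horizontal distance between ring_bar and cell below 0.007 m and z of ring_bar in the frame of cell below 0.0415 m and angle between ring_bar's own z axis and vertical below 0.08 rad and value of joint seat above 0.0018 m and angle between the y axis of ring_bar and the y axis of cell, either way round above 0.95 rad), for 0.2 s.
3. every panel there is stands home in its own slot and the lamp lever is on (horizontal distance between panel_red_c and slot_red below 0.008 m and z of panel_red_c in the frame of slot_red below 0.047 m and angle between each of panel_red_c, panel_yellow_c, panel_blue_c, panel_green_c's own z axis and vertical below 0.12 rad and horizontal distance between panel_yellow_c and slot_yellow below 0.008 m and z of panel_yellow_c in the frame of slot_yellow below 0.047 m and horizontal distance between panel_blue_c and slot_blue below 0.008 m and z of panel_blue_c in the frame of slot_blue below 0.047 m and horizontal distance between panel_green_c and slot_green below 0.008 m and z of panel_green_c in the frame of slot_green below 0.047 m and value of joint lever above 0.8 rad), for 0.2 s.
At the end, for the whole second after the job is handed in: Glass flat in the cell (4 mm), ring level on it, turned over 0.95 rad from the gaps, seat pressed 1.8 mm or more; each panel present upright in its colour's slot, within 5 mm of the floor; lever past 0.8 rad; bystanders within 30 mm (all of step 2 and all of step 3 and linear speed of each of ring, lens below 0.02 m/s); the robot touches nothing.
It fails at once if the lamp lever is swung over before every panel is home and the ring snug (value of joint lever above 0.4 rad and not (horizontal distance between panel_red_c and slot_red below 0.008 m and z of panel_red_c in the frame of slot_red below 0.047 m and angle between each of panel_red_c, panel_yellow_c, panel_blue_c, panel_green_c's own z axis and vertical below 0.12 rad and horizontal distance between panel_yellow_c and slot_yellow below 0.008 m and z of panel_yellow_c in the frame of slot_yellow below 0.047 m and horizontal distance between panel_blue_c and slot_blue below 0.008 m and z of panel_blue_c in the frame of slot_blue below 0.047 m and horizontal distance between panel_green_c and slot_green below 0.008 m and z of panel_green_c in the frame of slot_green below 0.047 m and horizontal distance between ring_bar and cell below 0.007 m and z of ring_bar in the frame of cell below 0.0415 m and angle between ring_bar's own z axis and vertical below 0.08 rad and value of joint seat above 0.0018 m and angle between the y axis of ring_bar and the y axis of cell, either way round above 0.95 rad)).
It fails at once if a bystander is shifted more than 30 mm or knocked over (distance of any of flask_a, flask_b, flask_c, pot_a, pot_b, pot_c, jar from where it was at the start of the episode above 0.03 m or angle between any of flask_a, flask_b, flask_c, pot_a, pot_b, pot_c, jar's own z axis and vertical above 0.4 rad).
Of panel_red, panel_yellow, panel_blue, panel_green only 2 to 4 are there at a start; the rules pass over those that are not, and their reading is None.
At some moment in a run one of lens, ring may be knocked a few centimetres aside while the robot is not near it.
It also fails if it takes over 210 s, if anything falls off the work surface, if the arm or the gripper's body presses on something with over 40 N, if the wrist force passes 120 N, or if a joint passes its speed limit or range.

ROBOT

A 6-joint arm with a two-finger parallel gripper is mounted at the origin on the work surface. World frame = base frame: x ahead of the robot, y to its left, z up, the work surface at z = 0. Lengths are in m, angles in rad, forces in N, time in s.
With the tool pointing down it reaches from about 0.225 to 0.875 m from the base axis. Payload 3.4 kg.
Tool frame: the origin (TCP) lies between the finger pads; the fingertips stand 11 mm ahead of it and the grasp point (between the pads) lies 8 mm behind it; z points along the fingers, y is the line along which they close (so a half turn about z gives the same grasp; the last joint's range is limited). The gripper opens to 85 mm and grips with 20 to 120 N. Pads are 22 mm wide; open, the fingers measure 114 mm over their backs; the gripper's body (76 mm by 85 mm) begins 54 mm behind the grasp point. The pads swing forward as they close: fully open they stand 13 mm farther back than shut.
Start: joints at [-1.411, 0.276, 1.505, -0, 1.361, -0.121], TCP at [0.159, -0.553, 0.242] pointing down, gripper open.
Joint ranges: [-2.89, 2.89], [-0.75, 2.08], [0.22, 2.7], [-1.18, 4.32], [0.11, 2.71], [-2.7, 2.7]. Speed limits (rad/s): [2.57, 2.57, 3.14, 3.14, 3.14, 3.14].

INTERFACE

Orientations are given as a unit quaternion [w, x, y, z].
In Python, from rig import sensors, eyes, manip gives the robot as it stands.
- The arm moves only by the tool drive_tool, never from a script. Its argument "deltas" is a list of rows, each an object with "linear": the shift along the world's x, y, z in mm, a list of three; "twist": the turn about the world's z in degrees; "claw": the opening, from 0 (shut) to 1 (fully open). In form: [{"linear": [tx, ty, tz], "twist": twist, "claw": claw}, ...]. A call has 1 to 12 rows; each row is the pose to reach, as a shift and turn from the pose commanded when the call began; what a row does not reach only later rows make up. A row lasts 1/12 s, in which the tool goes at most 41.7 mm and 7.16 degrees, less where a joint would pass 70% of its speed; a pose out of reach is approached as far as the arm can. A call with a gripper value outside its range is refused whole. The fingers move at their own pace and stop on an object; "squeeze" is the grip in N (left out, the last holds). Time passes only in rows, so rows that repeat a pose let the fingers close. It gives the time, the measured TCP pose, the force, the opening and the grip force at its end, in the units of the state.
- sensors.get_state(): the state, without advancing time (a new reading comes with each control period).
- eyes.get_image(name): name is "scene" or "top" or "wrist"; returns the picture (420x560x3 uint8, red, green, blue); there is no depth.
- eyes.camera_model(name): a dict with "intrinsics" (3x3 intrinsics, pixels), "R" (3x3) and "t" (3): a world point X has camera coordinates R X + t. Camera axes: x right, y down, z forward; pixel columns grow to the right and rows downward; lengths in m; the calibration is good to about 2 mm. A picture is of the moment at which its call begins: read the wrist's pose just before it. camera_model takes no time and is no camera call; for the wrist camera it gives the pose at the moment of the call.
- manip.sign_off(): hands the job in; it is judged then, once.
The state is a dict: "clock": time; "qpos": joint angles; "qd": joint speeds; "effort": joint torques, N m; "position": TCP position; "ee_rot": TCP orientation; "contact_force": force on the tool from outside, world axes, zero at the start; "moment": the same for the moment, N m; "width": finger opening in m; "gripper_force": force on a finger pad.
Only numpy, scipy, OpenCV 4.12 (cv2) and the standard library are available. Lean on these libraries where they do the work, as an engineer would, in place of code of your own. Each camera call takes 0.05 s, during which the arm holds its last target. There are 200 camera calls.

## Working session

There is one attempt and no reset: what is moved stays moved. The work goes in short steps, Python scripts to look and compute and a tool call to move; the robot and the scene stay as the last step left them, time stands still between calls to the robot, and variables do not carry over. Pictures are saved under pics/ and viewed, at most 14 in all, crops included, and the job is handed in when it is done.

Besides the shell and the picture viewer there is one more tool, called after "Emit:" by a JSON object that holds its "op" and its "data", one argument or row to a line. drive_tool: Moves the arm, as the interface text tells. Its arguments: {"type":"object","properties":{"deltas":{"type":"array","items":{"type":"object","properties":{"linear":{"type":"array","items":{"type":"number"}},"twist":{"type":"number"},"claw":{"type":"number"}}}},"squeeze":{"type":"number"}},"required":["deltas"]}

```bash
mkdir -p pics; cat > h.py <<'E'
import numpy as np, cv2
from rig import sensors, eyes, manip
def grab(n,f=None):
    m=eyes.camera_model(n); im=eyes.get_image(n)
    if f: cv2.imwrite('pics/'+f,im[:,:,::-1])
    return im,m
def ray(m,u,v):
    R=np.array(m['R']);t=np.array(m['t']);K=np.array(m['intrinsics'])
    return -R.T@t, R.T@np.linalg.solve(K,[u,v,1.])
def onz(m,u,v,z):
    c,d=ray(m,u,v); return c+d*(z-c[2])/d[2]
def proj(m,X):
    p=np.array(m['intrinsics'])@(np.array(m['R'])@np.array(X)+np.array(m['t'])); return p[:2]/p[2]
E
python3 - <<'E'
from h import *
for n in ['scene','top','wrist']:
    im,m=grab(n,n+'0.png'); print(n,ray(m,280,210))
a=cv2.imread('pics/top0.png');b=cv2.imread('pics/scene0.png')
print(sensors.get_state())
E
```

```text
scene (array([ 1.22944067, -0.48410527,  0.94894389]), array([-0.60865285,  0.33098922, -0.72120301]))
top (array([ 0.39052057, -0.08813152,  1.06910769]), array([ 0.13558344, -0.00778443, -0.99084238]))
wrist (array([ 0.23048294, -0.53030409,  0.37391909]), array([-0.27022809, -0.06969888, -0.96041151]))
{'clock': 0.15, 'qpos': array([-1.41102051e+00,  2.76449225e-01,  1.50580892e+00, -2.70544976e-05,
        1.36068460e+00, -1.20998410e-01]), 'qd': array([-0.00069462, -0.00032728, -0.00377561, -0.00169399, -0.0009119 ,
        0.00070267]), 'effort': array([ 6.78757788e-04, -4.17146051e+01, -2.46032649e+01, -3.10654805e-04,
        7.64152530e-03,  6.16873166e-07]), 'position': array([ 0.15926152, -0.55213119,  0.24165201]), 'ee_rot': array([-6.74662643e-04,  9.90161281e-01,  1.39929202e-01, -2.63128058e-05]), 'contact_force': array([-0.68764784, -0.12503554, -0.19428199]), 'moment': array([ 0.01241269, -0.02907262,  0.00093541]), 'gripper_force': 0.0, 'width': 0.08555370107823508}
```

View pics/top0.png

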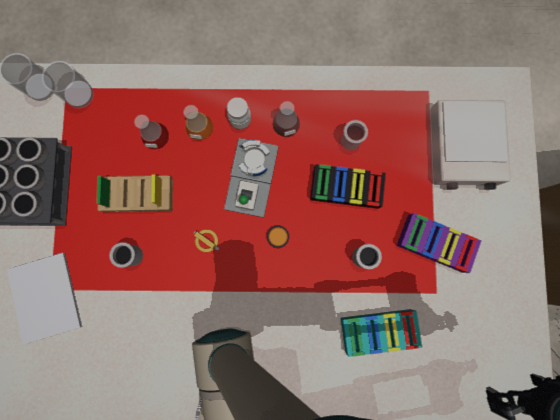

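View pics/scene0.png

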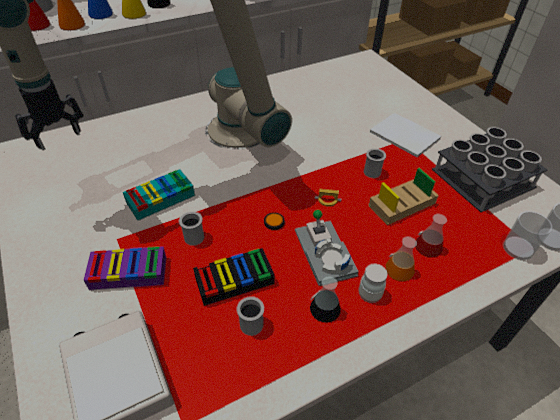

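The top view shows:
- **Banks:** black (347,186), purple (438,243) and turquoise (381,333). The black one is the one meant.
- **Stock rack:** at (135,192), with green (103,190) and yellow (155,190) panels.
- **Cell:** (255,158).
- **Lever ball:** (243,199).
- **Ring:** (206,240).
- **Glass:** (278,236).

The scene view agrees with this. I'll confirm in an enlarged crop and measure.

```bash
python3 - <<'E'
from h import *
a=cv2.imread('pics/top0.png')[125:275,85:400]
cv2.imwrite('pics/crop0.png',cv2.resize(a,None,fx=2.5,fy=2.5,interpolation=cv2.INTER_CUBIC))
m=eyes.camera_model('top'); 
for n,u,v,z in [('base?',230,350,0),('lens',278,236.5,.014),('ring',206,240.5,.02),('cell',255,158,.032),('ball',243,199,.07),('bankc',347,186,.045),('green',103,190,.092),('yel',155,190,.092)]:
    print(n,onz(m,u,v,z).round(3))
im=cv2.imread('pics/top0.png');hsv=cv2.cvtColor(im,cv2.COLOR_BGR2HSV)
def blobs(lo,hi,z,nm):
    k=cv2.inRange(hsv,lo,hi);n,l,s,c=cv2.connectedComponentsWithStats(k)
    for i in range(1,n):
        if s[i,4]>25:
            r=cv2.minAreaRect(np.argwhere(l==i)[:,::-1].astype(np.float32))
            print(nm,s[i,4],c[i].round(1),onz(m,*c[i],z).round(4),[np.round(q,1) for q in r])
blobs((10,120,80),(24,255,255),.014,'amber')
blobs((25,120,80),(34,255,255),.045,'yellow')
blobs((45,100,30),(80,255,255),.045,'green')
blobs((100,120,60),(125,255,255),.045,'blue')
E
```

```text
base? [0.17 0.03 0.  ]
lens [ 0.464 -0.092  0.014]
ring [0.451 0.097 0.02 ]
cell [ 0.672 -0.029  0.032]
ball [ 0.555 -0.002  0.07 ]
bankc [ 0.595 -0.27   0.045]
green [0.57  0.345 0.092]
yel [0.572 0.215 0.092]
amber 200 [202.1 128.9] [0.757  0.1185 0.014 ] [array([198.9, 127.2]), array([23.9, 25.6]), np.float64(65.0)]
amber 187 [158.1 191.1] [0.5832 0.2309 0.014 ] [array([157.4, 189.9]), array([32.7,  9.5]), np.float64(83.9)]
amber 297 [277.6 236.2] [ 0.4649 -0.0906  0.014 ] [array([277.5, 236. ]), array([18., 19.]), np.float64(90.0)]
amber 322 [205.6 240.1] [0.4527 0.0994 0.014 ] [array([205.5, 240. ]), array([22., 23.]), np.float64(90.0)]
yellow 312 [356.9 186.5] [ 0.5944 -0.2961  0.045 ] [array([356.8, 186.2]), array([12.1, 34.3]), np.float64(6.3)]
yellow 124 [153.  188.7] [0.5838 0.2352 0.045 ] [array([153. , 188.5]), array([27.,  4.]), np.float64(90.0)]
yellow 36 [454.8 231.1] [ 0.4799 -0.5461  0.045 ] [array([454.7, 231.4]), array([11.1,  3.5]), np.float64(21.8)]
yellow 84 [446.1 244.7] [ 0.4448 -0.5222  0.045 ] [array([446.3, 244.4]), array([ 3.5, 24.7]), np.float64(19.7)]
ye
[... 2207 characters left out ...]
y([11.7,  3.4]), np.float64(23.2)]
blue 100 [429.5 237.9] [ 0.4619 -0.4803  0.045 ] [array([429.6, 237.7]), array([ 4., 25.]), np.float64(20.6)]
blue 107 [436.1 240.3] [ 0.4558 -0.4971  0.045 ] [array([436.2, 240.2]), array([ 4.2, 25. ]), np.float64(20.6)]
blue 57 [427.2 254.1] [ 0.4203 -0.4729  0.045 ] [array([427.3, 253.9]), array([12.1,  4.9]), np.float64(26.6)]
blue 52 [370.7 317.1] [ 0.262  -0.3254  0.045 ] [array([370.5, 317.5]), array([ 5., 11.]), np.float64(90.0)]
blue 110 [376.8 334.2] [ 0.2206 -0.3398  0.045 ] [array([376.7, 334. ]), array([26.6,  4.1]), np.float64(81.5)]
blue 147 [371.5 340. ] [ 0.2064 -0.3263  0.045 ] [array([373.6, 337. ]), array([31.7, 11.3]), np.float64(82.6)]
```

View pics/crop0.png

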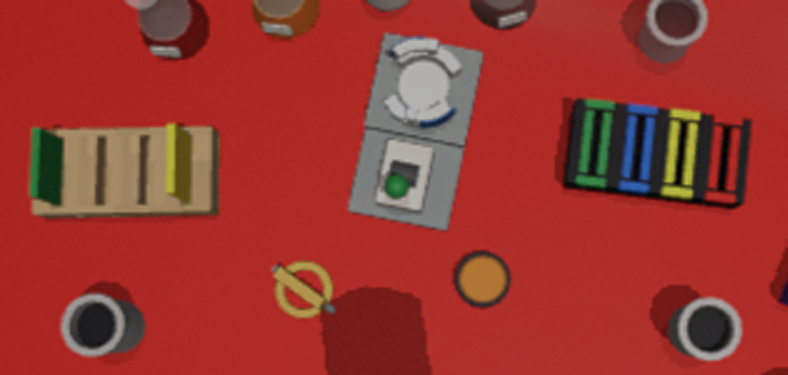

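Only green and yellow panels are in the rack. The black bank, from left to right, is green, blue, yellow, red. Next I move over the glass and look from near.

Emit:
{"op": "drive_tool", "data": {
  "deltas": [
    {"linear":[305,461,-40],"twist":-28,"claw":1},
    {"linear":[305,461,-40],"twist":-28,"claw":1},
    {"linear":[305,461,-40],"twist":-28,"claw":1},
    {"linear":[305,461,-40],"twist":-28,"claw":1},
    {"linear":[305,461,-40],"twist":-28,"claw":1},
    {"linear":[305,461,-40],"twist":-28,"claw":1},
    {"linear":[305,461,-40],"twist":-28,"claw":1},
    {"linear":[305,461,-40],"twist":-28,"claw":1},
    {"linear":[305,461,-40],"twist":-28,"claw":1},
    {"linear":[305,461,-40],"twist":-28,"claw":1},
    {"linear":[305,461,-40],"twist":-28,"claw":1},
    {"linear":[305,461,-40],"twist":-28,"claw":1}
  ]
}}

```text
clock: 1.15
position: [0.4341, -0.136, 0.2063]
ee_rot: [0.0, 0.995, -0.104, 0.0]
contact_force: [1.0, -0.8, -0.1]
width: 0.0853
gripper_force: 0.0
```

Emit:
{"op": "drive_tool", "data": {
  "deltas": [
    {"linear":[0,0,0],"twist":0,"claw":1},
    {"linear":[0,0,0],"twist":0,"claw":1}
  ]
}}

```text
clock: 1.32
position: [0.4341, -0.1359, 0.206]
ee_rot: [-0.0, 0.995, -0.101, -0.001]
contact_force: [-0.9, -0.1, -0.7]
width: 0.0853
gripper_force: 0.0
```

```bash
python3 - <<'E'
from h import *
im,m=grab('wrist','w1.png'); s=sensors.get_state(); print(s['position'],s['ee_rot'],s['qpos'])
hsv=cv2.cvtColor(im,cv2.COLOR_RGB2HSV)
k=cv2.inRange(hsv,(10,120,80),(26,255,255));n,l,st,c=cv2.connectedComponentsWithStats(k)
for i in range(1,n):
    if st[i,4]>200: print(st[i],c[i],onz(m,*c[i],.014).round(4))
E
```

```text
[ 0.43350415 -0.13741035  0.20608055] [ 2.95811719e-04  9.94749837e-01 -1.02334657e-01 -5.40916590e-04] [-4.59430371e-01  1.20310563e-01  1.80378459e+00 -9.93394913e-04
  1.21830461e+00  1.31673756e+00]
[ 197  137   57   57 2513] [224.61997612 164.92678074] [ 0.4652 -0.0891  0.014 ]
[  2 186  64  40 718] [ 37.62116992 199.65877437] [0.4686 0.0852 0.014 ]
[  0 217  62  30 783] [ 25.33716475 233.56321839] [0.4401 0.1094 0.014 ]
```

View pics/w1.png

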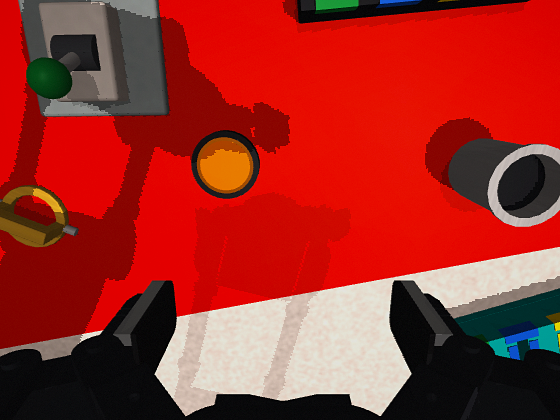

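The glass is at pixel (225,165), which gives (0.465,-0.0895) and agrees with the top view. Going down on it now.

Emit:
{"op": "drive_tool", "data": {
  "deltas": [
    {"linear":[31,47,0],"twist":0,"claw":1},
    {"linear":[31,47,-30],"twist":0,"claw":1},
    {"linear":[31,47,-70],"twist":0,"claw":1},
    {"linear":[31,47,-110],"twist":0,"claw":1},
    {"linear":[31,47,-150],"twist":0,"claw":1},
    {"linear":[31,47,-170],"twist":0,"claw":1},
    {"linear":[31,47,-180],"twist":0,"claw":1},
    {"linear":[31,47,-190],"twist":0,"claw":1},
    {"linear":[31,47,-190],"twist":0,"claw":1}
  ]
}}

```text
clock: 2.12
position: [0.4626, -0.0926, 0.0145]
ee_rot: [-0.0, 0.994, -0.105, -0.002]
contact_force: [0.4, -0.7, -0.7]
width: 0.0854
gripper_force: 0.0
```

```bash
python3 - <<'E'
from h import *
im,m=grab('wrist','w2.png'); s=sensors.get_state(); print(s['position'],s['contact_force'])
E
```

```text
[ 0.46338246 -0.09258495  0.01558864] [-1.07600775 -0.32182572  0.18915672]
```

View pics/w2.png

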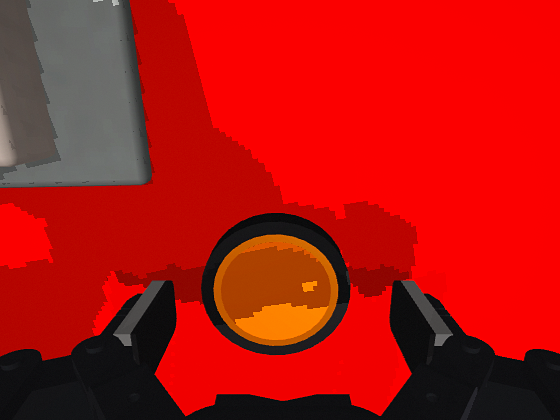

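```bash
python3 - <<'E'
from h import *
im=cv2.imread('pics/w2.png'); m=eyes.camera_model('wrist'); s=sensors.get_state(); p=s['position']
hsv=cv2.cvtColor(im,cv2.COLOR_BGR2HSV)
k=cv2.inRange(hsv,(10,150,60),(26,255,255));n,l,st,c=cv2.connectedComponentsWithStats(k)
i=1+st[1:,4].argmax(); b=st[i]; u=b[0]+b[2]/2; v=b[1]+b[3]/2
print(b,u,v,onz(m,u,v,.014),p,proj(m,p),proj(m,[p[0],p[1],.007]))
E
```

```text
[  213   234   126   112 11004] 276.0 290.0 [ 0.46527672 -0.08937843  0.014     ] [ 0.46338246 -0.09258495  0.01558864] [284.72232981 294.55712635] [284.6056515  284.43147678]
```

Emit:
{"op": "drive_tool", "data": {
  "deltas": [
    {"linear":[2,3,0],"twist":0,"claw":1},
    {"linear":[2,3,0],"twist":0,"claw":0.6},
    {"linear":[2,3,0],"twist":0,"claw":0.5},
    {"linear":[2,3,0],"twist":0,"claw":0.4},
    {"linear":[2,3,0],"twist":0,"claw":0.4},
    {"linear":[2,3,0],"twist":0,"claw":0.4},
    {"linear":[2,3,0],"twist":0,"claw":0.4}
  ],
  "squeeze": 40
}}

```text
clock: 2.75
position: [0.4673, -0.0885, 0.0179]
ee_rot: [0.001, 0.995, -0.103, 0.001]
contact_force: [-1.9, -0.7, 6.5]
width: 0.0568
gripper_force: 40.8
```

Emit:
{"op": "drive_tool", "data": {
  "deltas": [
    {"linear":[0,0,0],"twist":0,"claw":0.4},
    {"linear":[0,0,0],"twist":0,"claw":0.4},
    {"linear":[0,0,20],"twist":0,"claw":0.4},
    {"linear":[0,0,60],"twist":0,"claw":0.4},
    {"linear":[0,0,100],"twist":0,"claw":0.4},
    {"linear":[0,0,140],"twist":0,"claw":0.4},
    {"linear":[30,10,150],"twist":0,"claw":0.4},
    {"linear":[60,20,150],"twist":0,"claw":0.4},
    {"linear":[85,40,150],"twist":0,"claw":0.4},
    {"linear":[85,40,150],"twist":0,"claw":0.4}
  ]
}}

```text
clock: 3.58
position: [0.5568, -0.0456, 0.1677]
ee_rot: [-0.001, 0.995, -0.103, 0.004]
contact_force: [0.3, 0.1, -1.8]
width: 0.0567
gripper_force: 43.1
```

```bash
python3 - <<'E'
from h import *
s=sensors.get_state(); print(s['position'],s['width'],s['gripper_force'])
im,m=grab('wrist','w3.png')
E
```

```text
[ 0.55681853 -0.04561494  0.16767972] 0.056740665033867384 43.12944345641881
```

View pics/w3.png

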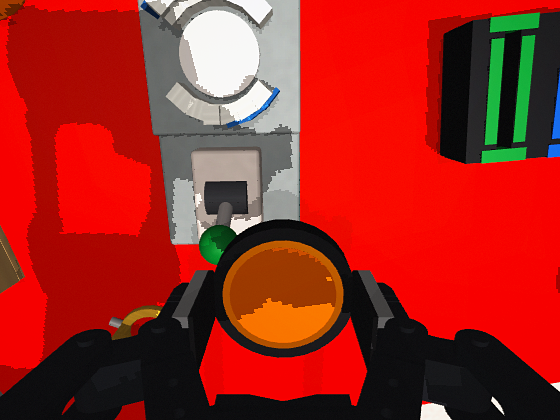

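```bash
python3 - <<'E'
from h import *
m=eyes.camera_model('wrist'); im=cv2.imread('pics/w3.png')
for u,v in [(180,54),(261,54),(220,10),(220,97),(220,54)]: print(onz(m,u,v,.032).round(4))
for a,b,z in [((155,133),(297,133),.022),((299,20),(299,220),.022),((142,20),(171,240),.022)]:
    A,B=onz(m,*a,z),onz(m,*b,z); print(A.round(3),B.round(3),np.degrees(np.arctan2(*(B-A)[1::-1])).round(1))
# seat edge: cross-section intensity
g=cv2.cvtColor(im,cv2.COLOR_BGR2GRAY)
print(g[54,165:275].tolist()); print(g[0:125:2,220].tolist())
cv2.imwrite('pics/crop3.png',cv2.resize(im[0:140,130:310],None,fx=4,fy=4,interpolation=cv2.INTER_CUBIC))
E
```

```text
[0.6709 0.     0.032 ]
[ 0.6599 -0.0531  0.032 ]
[ 0.691  -0.0328  0.032 ]
[ 0.6389 -0.0193  0.032 ]
[ 0.6655 -0.0262  0.032 ]
[0.625 0.036 0.022] [ 0.603 -0.067  0.022] -101.8
[ 0.677 -0.083  0.022] [ 0.537 -0.056  0.022] 169.0
[0.698 0.022 0.022] [0.541 0.048 0.022] 170.3
[106, 107, 106, 106, 105, 106, 106, 107, 105, 106, 107, 107, 105, 101, 178, 177, 175, 174, 176, 175, 175, 175, 176, 176, 175, 174, 168, 251, 249, 248, 247, 248, 248, 248, 248, 247, 248, 248, 248, 247, 248, 248, 248, 248, 248, 248, 248, 248, 248, 248, 248, 248, 248, 248, 248, 248, 248, 248, 248, 248, 248, 248, 248, 248, 248, 248, 248, 248, 248, 248, 248, 248, 248, 248, 248, 248, 248, 248, 248, 248, 248, 248, 248, 248, 248, 248, 248, 248, 248, 248, 248, 248, 249, 253, 217, 157, 186, 188, 187, 186, 187, 186, 187, 187, 187, 189, 190, 190, 191, 191]
[107, 104, 102, 128, 154, 185, 248, 247, 247, 247, 247, 247, 247, 247, 247, 247, 247, 247, 247, 248, 247, 247, 247, 247, 247, 248, 248, 248, 248, 248, 248, 248, 248, 248, 248, 248, 248, 248, 248, 248, 248, 248, 248, 248, 248, 248, 248, 248, 255, 70, 107, 107, 177, 174, 177, 127, 129, 157, 122, 122, 125, 89, 75]
```

View pics/crop3.png

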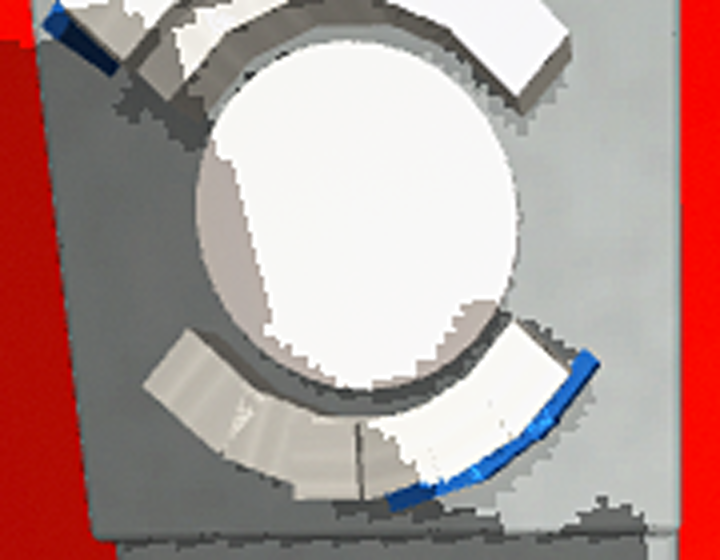

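The crop shows the seat centre at (219.4,53.4), the two jaws at top and bottom and the gaps left and right. That makes the cell yaw about -11.5°, the same as the tool. Next I work out where the glass sits in the grip relative to the cell.

```bash
python3 - <<'E'
from h import *
m=eyes.camera_model('wrist'); im=cv2.imread('pics/w3.png'); p=sensors.get_state()['position']
hsv=cv2.cvtColor(im,cv2.COLOR_BGR2HSV)
k=cv2.inRange(hsv,(10,150,60),(26,255,255));n,l,st,c=cv2.connectedComponentsWithStats(k)
j=[i for i in range(1,n) if l[300,284]==i][0]; b=st[j]; print(b)
u=b[0]+b[2]/2; v=b[1]+b[3]/2
L=onz(m,u,v,p[2]-.004); C=onz(m,219.4,53.4,.032); print(L,p,C,C-L)
print([onz(m,x,v,p[2]-.004).round(4) for x in (b[0],b[0]+b[2])],[onz(m,u,x,p[2]-.004).round(4) for x in (b[1],b[1]+b[3])])
E
```

```text
[  222   240   122   109 10346]
[ 0.55165966 -0.04554357  0.16285874] [ 0.55363168 -0.04666174  0.16685874] [ 0.66591504 -0.02589446  0.032     ] [ 0.11425538  0.01964911 -0.13085874]
[array([ 0.5568, -0.0208,  0.1629]), array([ 0.5465, -0.0703,  0.1629])] [array([ 0.5753, -0.0505,  0.1629]), array([ 0.5257, -0.0401,  0.1629])]
```

Emit:
{"op": "drive_tool", "data": {
  "deltas": [
    {"linear":[38,7,0],"twist":0,"claw":0.4},
    {"linear":[76,14,0],"twist":0,"claw":0.4},
    {"linear":[114,20,0],"twist":0,"claw":0.4},
    {"linear":[114,20,-30],"twist":0,"claw":0.4},
    {"linear":[114,20,-60],"twist":0,"claw":0.4},
    {"linear":[114,20,-75],"twist":0,"claw":0.4},
    {"linear":[114,20,-75],"twist":0,"claw":0.4},
    {"linear":[114,20,-75],"twist":0,"claw":0.4}
  ]
}}

```text
clock: 4.3
position: [0.6641, -0.0283, 0.0905]
ee_rot: [0.0, 0.995, -0.104, -0.002]
contact_force: [0.1, -0.4, -0.3]
width: 0.0567
gripper_force: 43.1
```

```bash
python3 - <<'E'
from h import *
im,m=grab('wrist','w4.png'); s=sensors.get_state(); print(s['position'],s['ee_rot'],s['contact_force'])
for _ in range(4): grab('top'); print(sensors.get_state()['position'])
im,_=grab('top');im2,_=grab('scene')
a=cv2.resize(im2[190:300,250:400],None,fx=2.6,fy=2.6,interpolation=cv2.INTER_CUBIC)[:,:,::-1]
b=cv2.imread('pics/w4.png'); a=cv2.copyMakeBorder(a,0,420-a.shape[0],0,0,cv2.BORDER_CONSTANT) if a.shape[0]<420 else a[:420]
cv2.imwrite('pics/v4.png',np.hstack([b[:, 80:480],a])[:, :800])
E
```

```text
[ 0.66543214 -0.02839463  0.09210279] [ 1.66545877e-04  9.94595294e-01 -1.03827443e-01  1.87077850e-04] [ 0.36221643 -0.10606053 -0.32348896]
[ 0.66616527 -0.02844325  0.09299664]
[ 0.66648013 -0.02844376  0.09344742]
[ 0.66654614 -0.02838651  0.09352094]
[ 0.66646042 -0.02832819  0.09340513]
```

View pics/v4.png

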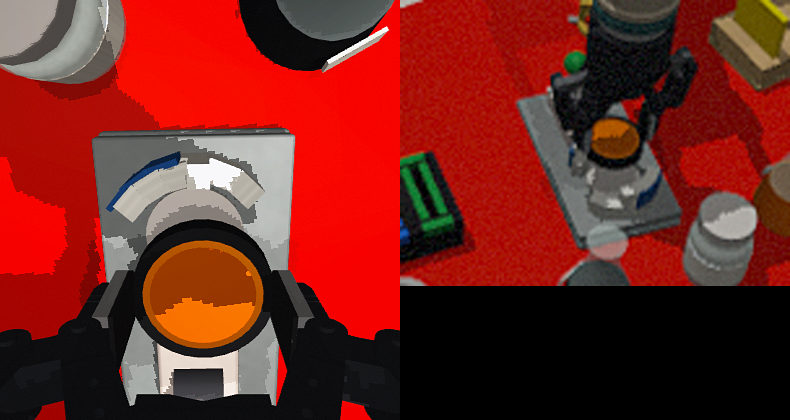

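The picture for w3 was taken before the arm had settled, so the cell estimate is a few mm stale. I'll back off, let the arm settle and re-measure.

Emit:
{"op": "drive_tool", "data": {
  "deltas": [
    {"linear":[0,0,40],"twist":0,"claw":0.4},
    {"linear":[0,0,75],"twist":0,"claw":0.4},
    {"linear":[-40,-7,75],"twist":0,"claw":0.4},
    {"linear":[-75,-14,75],"twist":0,"claw":0.4},
    {"linear":[-100,-20,75],"twist":0,"claw":0.4},
    {"linear":[-100,-20,75],"twist":0,"claw":0.4},
    {"linear":[-100,-20,75],"twist":0,"claw":0.4},
    {"linear":[-100,-20,75],"twist":0,"claw":0.4},
    {"linear":[-100,-20,75],"twist":0,"claw":0.4},
    {"linear":[-100,-20,75],"twist":0,"claw":0.4}
  ]
}}

```text
clock: 5.48
position: [0.5668, -0.048, 0.1664]
ee_rot: [0.0, 0.995, -0.104, 0.0]
contact_force: [-0.3, 0.2, -0.8]
width: 0.0565
gripper_force: 43.5
```

```bash
cat >> h.py <<'E'
def seat(im,m,C):
    """radial edge points of the white seat around guess C, circle fit on z=.032"""
    g=cv2.cvtColor(im,cv2.COLOR_RGB2GRAY).astype(float)
    for _ in range(4):
        P=[]
        for a in np.radians(np.arange(0,360,5)):
            r=np.arange(.021,.032,.0004)
            uv=[proj(m,[C[0]+q*np.cos(a),C[1]+q*np.sin(a),.032]) for q in r]
            val=np.array([g[int(round(v)),int(round(u))] if 0<=v<419.5 and 0<=u<559.5 else np.nan for u,v in uv])
            d=np.abs(val[3:]-val[:-3])
            if np.nanmax(d)>40:
                q=r[np.nanargmax(d)]+.0006; P.append([C[0]+q*np.cos(a),C[1]+q*np.sin(a)])
        P=np.array(P); w=np.ones(len(P),bool)
        for _ in range(5):
            A=np.c_[2*P[w],np.ones(w.sum())]; s=np.linalg.lstsq(A,(P[w]**2).sum(1),rcond=None)[0]
            R=np.sqrt(s[2]+s[0]**2+s[1]**2); e=np.abs(np.hypot(*(P-s[:2]).T)-R); w=e<max(.0008,1.5*np.median(e))
        C=s[:2]
    return C,R,w.sum(),len(P)
E
python3 - <<'E'
from h import *
s=sensors.get_state(); im,m=grab('wrist','w5.png'); p=s['position']; print(p,sensors.get_state()['position'])
print(seat(im,m,[.669,-.026]))
hsv=cv2.cvtColor(im,cv2.COLOR_RGB2HSV)
k=cv2.inRange(hsv,(10,150,60),(26,255,255));n,l,st,c=cv2.connectedComponentsWithStats(k)
b=st[l[300,284]];L=onz(m,b[0]+b[2]/2,b[1]+b[3]/2,p[2]-.004);print(b,L-p)
im,m=grab('top'); print('top',seat(im,m,[.669,-.026]))
E
```

```text
[ 0.56677644 -0.04796851  0.1663739 ] [ 0.56658825 -0.04794437  0.16619567]
(array([ 0.66934381, -0.02393897]), np.float64(0.026945272461304598), np.int64(57), 72)
[  222   240   122   109 10342] [-0.0019911   0.00112972 -0.004     ]Traceback (most recent call last):
  File "<stdin>", line 7, in <module>
  File "h.py", line 28, in seat
    A=np.c_[2*P[w],np.ones(w.sum())]; s=np.linalg.lstsq(A,(P[w]**2).sum(1),rcond=None)[0]
                                                          ~~~~~~~~~~~~~^^^
    return umr_sum(a, axis, dtype, out, keepdims, initial, where)
numpy.exceptions.AxisError: axis 1 is out of bounds for array of dimension 1
```

Emit:
{"op": "drive_tool", "data": {
  "deltas": [
    {"linear":[40,9,0],"twist":0,"claw":0.4},
    {"linear":[80,18,0],"twist":0,"claw":0.4},
    {"linear":[104,23,0],"twist":0,"claw":0.4},
    {"linear":[104,23,-40],"twist":0,"claw":0.4},
    {"linear":[104,23,-80],"twist":0,"claw":0.4},
    {"linear":[104,23,-95],"twist":0,"claw":0.4},
    {"linear":[104,23,-100],"twist":0,"claw":0.4},
    {"linear":[104,23,-105],"twist":0,"claw":0.4},
    {"linear":[104,23,-105],"twist":0,"claw":0.4},
    {"linear":[104,23,-105],"twist":0,"claw":0.4}
  ]
}}

```text
clock: 6.42
position: [0.67, -0.025, 0.0624]
ee_rot: [0.0, 0.995, -0.104, 0.0]
contact_force: [-0.3, -0.1, -0.1]
width: 0.0569
gripper_force: 43.7
```

Emit:
{"op": "drive_tool", "data": {
  "deltas": [
    {"linear":[0,0,-3],"twist":0,"claw":0.4},
    {"linear":[0,0,-5],"twist":0,"claw":0.4},
    {"linear":[0,0,-5],"twist":0,"claw":0.4},
    {"linear":[0,0,-5],"twist":0,"claw":0.4}
  ]
}}

```text
clock: 6.75
position: [0.6696, -0.025, 0.0568]
ee_rot: [0.0, 0.995, -0.104, 0.0]
contact_force: [-0.4, 0.0, -0.9]
width: 0.0568
gripper_force: 43.7
```

Emit:
{"op": "drive_tool", "data": {
  "deltas": [
    {"linear":[0,0,-2],"twist":0,"claw":0.4},
    {"linear":[0,0,-4],"twist":0,"claw":0.4},
    {"linear":[0,0,-4],"twist":0,"claw":0.4}
  ]
}}

```text
clock: 7.0
position: [0.6701, -0.0252, 0.0523]
ee_rot: [0.0, 0.995, -0.104, 0.001]
contact_force: [2.3, -0.3, 0.7]
width: 0.0564
gripper_force: 43.8
```

Emit:
{"op": "drive_tool", "data": {
  "deltas": [
    {"linear":[0,0,-2],"twist":0,"claw":0.4},
    {"linear":[0,0,-3],"twist":0,"claw":0.4},
    {"linear":[0,0,-3],"twist":0,"claw":0.4}
  ]
}}

```text
clock: 7.25
position: [0.6699, -0.0251, 0.0497]
ee_rot: [0.0, 0.995, -0.104, 0.0]
contact_force: [-0.2, -0.6, 2.2]
width: 0.0567
gripper_force: 44.2
```

Emit:
{"op": "drive_tool", "data": {
  "deltas": [
    {"linear":[0,0,0],"twist":0,"claw":0.9},
    {"linear":[0,0,0],"twist":0,"claw":0.9},
    {"linear":[0,0,0],"twist":0,"claw":0.9},
    {"linear":[0,0,20],"twist":0,"claw":0.9},
    {"linear":[0,0,60],"twist":0,"claw":0.9},
    {"linear":[0,0,110],"twist":0,"claw":0.9},
    {"linear":[-40,10,130],"twist":0,"claw":0.9},
    {"linear":[-80,15,130],"twist":0,"claw":0.9},
    {"linear":[-100,20,130],"twist":0,"claw":0.9},
    {"linear":[-100,20,130],"twist":0,"claw":0.9},
    {"linear":[-100,20,130],"twist":0,"claw":0.9}
  ]
}}

```text
clock: 8.17
position: [0.5682, -0.0046, 0.18]
ee_rot: [0.0, 0.995, -0.104, 0.0]
contact_force: [1.0, 0.1, -0.7]
width: 0.077
gripper_force: 0.0
```

```bash
python3 - <<'E'
from h import *
grab('top');grab('top')
s=sensors.get_state(); im,m=grab('wrist','w6.png'); p=s['position']; print(p,s['ee_rot'])
hsv=cv2.cvtColor(im,cv2.COLOR_RGB2HSV)
k=cv2.inRange(hsv,(8,110,60),(28,255,255));n,l,st,c=cv2.connectedComponentsWithStats(k)
for i in range(1,n):
    if st[i,4]>150: print(st[i],onz(m,st[i,0]+st[i,2]/2,st[i,1]+st[i,3]/2,.045).round(4))
im,m=grab('top','t6.png')
hsv=cv2.cvtColor(im,cv2.COLOR_RGB2HSV)
k=cv2.inRange(hsv,(10,110,60),(27,255,255));n,l,st,c=cv2.connectedComponentsWithStats(k)
for i in range(1,n):
    if st[i,4]>100: print(st[i],c[i],onz(m,*c[i],.008).round(4))
E
```

```text
[ 0.57039007 -0.00514443  0.17953524] [ 6.63106006e-05  9.94601261e-01 -1.03768389e-01  6.69262673e-04]
[   0    0   96   31 1584] [0.7275 0.1185 0.045 ]
[ 244   22   75   81 4785] [ 0.6684 -0.0242  0.045 ]
[   0  183   79  127 6695] [0.5774 0.1876 0.045 ]
[ 177  302   56   66 1715] [0.4736 0.0829 0.045 ]
[151 174  10  29 110] [155.01818182 184.77272727] [0.6015 0.242  0.008 ]
[194 229  24  18 242] [206.06198347 237.59090909] [0.4599 0.0996 0.008 ]
```

View pics/w6.png

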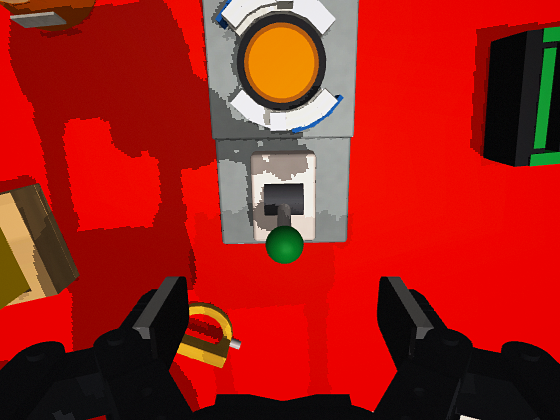

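The glass lies flat in the pocket, centred to within 1 mm (pixel 281,62). Now the ring.

Emit:
{"op": "drive_tool", "data": {
  "deltas": [
    {"linear":[-40,15,0],"twist":7,"claw":0.9},
    {"linear":[-80,30,0],"twist":14,"claw":0.9},
    {"linear":[-120,45,0],"twist":21,"claw":0.9},
    {"linear":[-150,60,0],"twist":28,"claw":0.9},
    {"linear":[-150,60,0],"twist":35,"claw":0.9},
    {"linear":[-150,60,0],"twist":42,"claw":0.9},
    {"linear":[-150,60,0],"twist":49,"claw":0.7},
    {"linear":[-150,60,0],"twist":56,"claw":0.6},
    {"linear":[-150,60,0],"twist":63,"claw":0.6},
    {"linear":[-150,60,0],"twist":66,"claw":0.6},
    {"linear":[-150,60,0],"twist":66,"claw":0.6},
    {"linear":[-150,60,0],"twist":66,"claw":0.6}
  ]
}}

```text
clock: 9.37
position: [0.4204, 0.0549, 0.1791]
ee_rot: [-0.0, 0.891, 0.454, -0.0]
contact_force: [0.1, 0.2, -0.1]
width: 0.0512
gripper_force: 0.0
```

```bash
python3 - <<'E'
from h import *
grab('top');grab('top')
s=sensors.get_state(); im,m=grab('wrist','w7.png'); p=s['position']; print(p,s['ee_rot'],s['qpos'])
hsv=cv2.cvtColor(im,cv2.COLOR_RGB2HSV)
k=cv2.inRange(hsv,(15,110,40),(30,255,255));n,l,st,c=cv2.connectedComponentsWithStats(k)
for i in range(1,n):
    if st[i,4]>300: print(st[i],c[i],onz(m,*c[i],.03).round(4))
E
```

```text
[0.42004198 0.05489393 0.17917336] [-4.27891947e-05  8.90962534e-01  4.54076793e-01 -1.62742693e-04] [-3.45499410e-02  9.65650050e-02  1.90548245e+00 -9.12029586e-05
  1.13987139e+00  5.93612982e-01]
[ 246   87   75   82 3141] [283.01655524 126.07800064] [0.4537 0.1027 0.03  ]
```

View pics/w7.png

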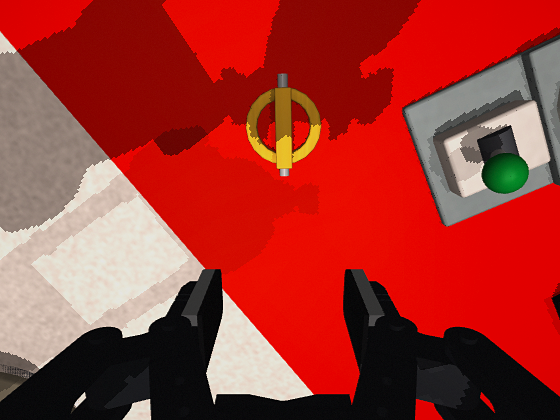

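```bash
python3 - <<'E'
from h import *
m=eyes.camera_model('wrist')
for u,v,z in [(283.5,127,.036),(283,125,.004),(283.5,87.5,.036),(284,168,.036),(282,74,.004),(284,176,.004)]: print(onz(m,u,v,z).round(4))
p=sensors.get_state()['position'];print(p)
E
```

```text
[0.4537 0.1023 0.036 ]
[0.4532 0.1021 0.004 ]
[0.4697 0.1243 0.036 ]
[0.4363 0.0777 0.036 ]
[0.4753 0.1339 0.004 ]
[0.4292 0.0676 0.004 ]
[0.4199136  0.05493717 0.17919877]
```

Emit:
{"op": "drive_tool", "data": {
  "deltas": [
    {"linear":[33,47,0],"twist":0,"claw":0.6},
    {"linear":[33,47,-20],"twist":0,"claw":0.6},
    {"linear":[33,47,-60],"twist":0,"claw":0.6},
    {"linear":[33,47,-100],"twist":0,"claw":0.6},
    {"linear":[33,47,-135],"twist":0,"claw":0.6},
    {"linear":[33,47,-150],"twist":0,"claw":0.6},
    {"linear":[33,47,-155],"twist":0,"claw":0.6},
    {"linear":[33,47,-155],"twist":0,"claw":0.6},
    {"linear":[33,47,-155],"twist":0,"claw":0.6}
  ]
}}

```text
clock: 10.27
position: [0.4536, 0.102, 0.025]
ee_rot: [0.0, 0.891, 0.455, 0.001]
contact_force: [1.3, 0.2, -0.5]
width: 0.051
gripper_force: 0.0
```

Emit:
{"op": "drive_tool", "data": {
  "deltas": [
    {"linear":[0,0,0],"twist":0,"claw":0},
    {"linear":[0,0,0],"twist":0,"claw":0},
    {"linear":[0,0,0],"twist":0,"claw":0},
    {"linear":[0,0,0],"twist":0,"claw":0},
    {"linear":[0,0,0],"twist":0,"claw":0},
    {"linear":[0,0,0],"twist":0,"claw":0}
  ],
  "squeeze": 70
}}

```text
clock: 10.77
position: [0.4536, 0.102, 0.0257]
ee_rot: [0.001, 0.891, 0.455, 0.001]
contact_force: [-0.3, -0.3, 7.0]
width: 0.0107
gripper_force: 69.3
```

Emit:
{"op": "drive_tool", "data": {
  "deltas": [
    {"linear":[0,0,20],"twist":0,"claw":0},
    {"linear":[0,0,60],"twist":0,"claw":0},
    {"linear":[0,0,100],"twist":0,"claw":0},
    {"linear":[0,0,140],"twist":0,"claw":0},
    {"linear":[25,-29,160],"twist":5,"claw":0},
    {"linear":[52,-60,160],"twist":10,"claw":0},
    {"linear":[80,-91,160],"twist":15,"claw":0},
    {"linear":[107,-122,160],"twist":20,"claw":0},
    {"linear":[135,-153,160],"twist":24,"claw":0},
    {"linear":[162,-184,160],"twist":24,"claw":0},
    {"linear":[190,-215,160],"twist":24,"claw":0},
    {"linear":[196,-222,160],"twist":24,"claw":0}
  ]
}}

```text
clock: 11.77
position: [0.6529, -0.1258, 0.1841]
ee_rot: [0.003, 0.778, 0.629, 0.001]
contact_force: [0.4, 0.5, -0.2]
width: 0.0107
gripper_force: 68.6
```

```bash
python3 - <<'E'
from h import *
for _ in range(5): grab('top')
s=sensors.get_state(); im,m=grab('wrist','w8.png'); p=s['position']; print(p,s['ee_rot'],s['qpos'],s['width'])
hsv=cv2.cvtColor(im,cv2.COLOR_RGB2HSV)
k=cv2.inRange(hsv,(8,110,60),(28,255,255));n,l,st,c=cv2.connectedComponentsWithStats(k)
for i in range(1,n):
    if st[i,4]>200: print(st[i],onz(m,st[i,0]+st[i,2]/2,st[i,1]+st[i,3]/2,.045).round(4))
E
```

```text
[ 0.64720402 -0.11869004  0.18426389] [-9.86447831e-04  7.76507935e-01  6.30106639e-01 -2.78958342e-04] [-2.87396505e-01  4.34565519e-01  1.40539908e+00  6.81002555e-04
  1.30357032e+00 -8.01625612e-02] 0.010759448182075712
[ 249   30   73   79 4549] [ 0.6682 -0.0234  0.045 ]
[ 216  214  134  164 8674] [ 0.6305 -0.1942  0.045 ]
```

View pics/w8.png

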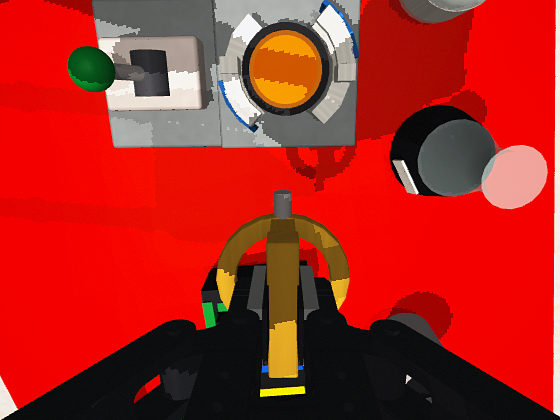

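Emit:
{"op": "drive_tool", "data": {
  "deltas": [
    {"linear":[8,40,0],"twist":0,"claw":0},
    {"linear":[16,80,0],"twist":0,"claw":0},
    {"linear":[19,96,0],"twist":0,"claw":0},
    {"linear":[19,96,-40],"twist":0,"claw":0},
    {"linear":[19,96,-70],"twist":0,"claw":0},
    {"linear":[19,96,-80],"twist":0,"claw":0},
    {"linear":[19,96,-80],"twist":0,"claw":0},
    {"linear":[19,96,-80],"twist":0,"claw":0},
    {"linear":[19,96,-80],"twist":0,"claw":0},
    {"linear":[19,96,-80],"twist":0,"claw":0}
  ]
}}

```text
clock: 12.9
position: [0.669, -0.0244, 0.1068]
ee_rot: [0.002, 0.777, 0.63, 0.002]
contact_force: [-0.5, 0.1, -0.1]
width: 0.0104
gripper_force: 68.7
```

Emit:
{"op": "drive_tool", "data": {
  "deltas": [
    {"linear":[0,0,-15],"twist":0,"claw":0},
    {"linear":[0,0,-22],"twist":0,"claw":0},
    {"linear":[0,0,-27],"twist":0,"claw":0},
    {"linear":[0,0,-29],"twist":0,"claw":0},
    {"linear":[0,0,-29],"twist":0,"claw":0},
    {"linear":[0,0,-29],"twist":0,"claw":0}
  ]
}}

```text
clock: 13.4
position: [0.6685, -0.0242, 0.0757]
ee_rot: [0.001, 0.777, 0.63, 0.001]
contact_force: [2.6, -0.6, -2.7]
width: 0.0104
gripper_force: 68.4
```

Emit:
{"op": "drive_tool", "data": {
  "deltas": [
    {"linear":[0,0,-3],"twist":0,"claw":0},
    {"linear":[0,0,-6],"twist":0,"claw":0},
    {"linear":[0,0,-6],"twist":0,"claw":0},
    {"linear":[0,0,-6],"twist":0,"claw":0}
  ]
}}

```text
clock: 13.73
position: [0.6681, -0.0242, 0.0699]
ee_rot: [0.001, 0.777, 0.63, 0.0]
contact_force: [2.1, -0.6, 2.0]
width: 0.0106
gripper_force: 69.1
```

Emit:
{"op": "drive_tool", "data": {
  "deltas": [
    {"linear":[0,0,0],"twist":-7,"claw":0},
    {"linear":[0,0,0],"twist":-14,"claw":0},
    {"linear":[0,0,0],"twist":-21,"claw":0},
    {"linear":[0,0,0],"twist":-28,"claw":0},
    {"linear":[0,0,0],"twist":-35,"claw":0},
    {"linear":[0,0,0],"twist":-42,"claw":0},
    {"linear":[0,0,0],"twist":-46,"claw":0},
    {"linear":[0,0,0],"twist":-46,"claw":0},
    {"linear":[0,0,0],"twist":-46,"claw":0}
  ]
}}

```text
clock: 14.48
position: [0.6682, -0.0256, 0.0695]
ee_rot: [0.002, 0.961, 0.277, 0.0]
contact_force: [3.5, -4.5, -0.2]
width: 0.0104
gripper_force: 69.0
```

Emit:
{"op": "drive_tool", "data": {
  "deltas": [
    {"linear":[0,0,0],"twist":-4,"claw":0},
    {"linear":[0,0,-0.5],"twist":-8,"claw":0},
    {"linear":[0,0,-1],"twist":-13,"claw":0},
    {"linear":[0,0,-1.5],"twist":-18,"claw":0},
    {"linear":[0,0,-2],"twist":-22,"claw":0},
    {"linear":[0,0,-2.3],"twist":-26,"claw":0},
    {"linear":[0,0,-2.3],"twist":-26,"claw":0},
    {"linear":[0,0,-2.3],"twist":-26,"claw":0}
  ],
  "squeeze": 90
}}

```text
clock: 15.15
position: [0.6685, -0.0246, 0.0684]
ee_rot: [0.001, 0.999, 0.053, 0.001]
contact_force: [2.3, -2.7, 5.4]
width: 0.0098
gripper_force: 92.6
```

```bash
python3 - <<'E'
from h import *
s=sensors.get_state(); print(s['position'],s['ee_rot'],s['contact_force'],s['moment'],s['qpos'][5])
E
```

```text
[ 0.66845868 -0.02460958  0.0683646 ] [6.48113083e-04 9.98571123e-01 5.34225702e-02 1.14952920e-03] [ 2.3362686  -2.7127879   5.41317827] [-0.42609981 -0.35865659 -0.0769598 ] 1.3240592874433152
```

Emit:
{"op": "drive_tool", "data": {
  "deltas": [
    {"linear":[0,0,-0.4],"twist":-3,"claw":0},
    {"linear":[0,0,-0.7],"twist":-6,"claw":0},
    {"linear":[0,0,-0.9],"twist":-9,"claw":0},
    {"linear":[0,0,-1],"twist":-11,"claw":0},
    {"linear":[0,0,-1],"twist":-12,"claw":0},
    {"linear":[0,0,-1],"twist":-12,"claw":0}
  ]
}}

```text
clock: 15.65
position: [0.6687, -0.025, 0.0678]
ee_rot: [0.002, 0.999, -0.048, 0.002]
contact_force: [2.5, -3.2, 7.6]
width: 0.0098
gripper_force: 101.0
```

```bash
python3 - <<'E'
from h import *
s=sensors.get_state(); print(s['position'],s['ee_rot'],s['contact_force'],s['moment'],s['qpos'][5])
E
```

```text
[ 0.66868023 -0.02504991  0.06776764] [ 0.00163838  0.99882997 -0.04830829  0.00151946] [ 2.52776676 -3.21127376  7.63155718] [-0.47326874 -0.31242877  1.68731553] 1.5293358203090226
```

Emit:
{"op": "drive_tool", "data": {
  "deltas": [
    {"linear":[0,0,0],"twist":3,"claw":0},
    {"linear":[0,0,0],"twist":3,"claw":0.4},
    {"linear":[0,0,0],"twist":3,"claw":0.4},
    {"linear":[0,0,0],"twist":3,"claw":0.4},
    {"linear":[0,0,30],"twist":3,"claw":0.4},
    {"linear":[0,0,70],"twist":3,"claw":0.4},
    {"linear":[-40,0,110],"twist":5,"claw":0.4},
    {"linear":[-80,0,140],"twist":5,"claw":0.4},
    {"linear":[-100,0,140],"twist":5,"claw":0.4},
    {"linear":[-100,0,140],"twist":5,"claw":0.4}
  ]
}}

```text
clock: 16.48
position: [0.5611, -0.023, 0.2091]
ee_rot: [-0.0, 1.0, -0.008, -0.002]
contact_force: [-0.5, 0.5, -1.0]
width: 0.0344
gripper_force: 0.0
```

```bash
python3 - <<'E'
from h import *
for _ in range(3): grab('top')
im,m=grab('wrist','w9.png'); s=sensors.get_state(); print(s['position'],s['ee_rot'])
hsv=cv2.cvtColor(im,cv2.COLOR_RGB2HSV)
k=cv2.inRange(hsv,(18,110,40),(30,255,255));n,l,st,c=cv2.connectedComponentsWithStats(k)
for i in range(1,n):
    if st[i,4]>200: print(st[i],c[i],onz(m,*c[i],.075).round(4))
E
```

```text
[ 0.56762925 -0.02382237  0.2054363 ] [-2.06977719e-04  9.99967385e-01 -8.06537271e-03 -3.68587959e-04]
[ 241   12   83   97 5228] [283.18286151  62.43592196] [ 0.6666 -0.0247  0.075 ]
[  0 133  18  52 593] [  6.03372681 161.65092749] [0.6039 0.1748 0.075 ]
[  0 202  52  37 905] [ 14.37237569 220.46077348] [0.5598 0.179  0.075 ]
```

Emit:
{"op": "drive_tool", "data": {
  "deltas": [
    {"linear":[-15,40,20],"twist":0,"claw":0.4},
    {"linear":[-30,80,40],"twist":0,"claw":0.4},
    {"linear":[-45,120,40],"twist":0,"claw":0.4},
    {"linear":[-60,160,40],"twist":0,"claw":0.4},
    {"linear":[-75,200,40],"twist":0,"claw":0.4},
    {"linear":[-90,240,40],"twist":0,"claw":0.4},
    {"linear":[-90,270,40],"twist":0,"claw":0.4},
    {"linear":[-90,280,40],"twist":0,"claw":0.4},
    {"linear":[-90,280,40],"twist":0,"claw":0.4},
    {"linear":[-90,280,40],"twist":0,"claw":0.4},
    {"linear":[-90,280,40],"twist":0,"claw":0.4}
  ]
}}

```text
clock: 17.6
position: [0.4781, 0.2551, 0.245]
ee_rot: [0.001, 1.0, -0.008, -0.001]
contact_force: [-0.4, 0.1, -0.5]
width: 0.0345
gripper_force: 0.0
```

```bash
python3 - <<'E'
from h import *
for _ in range(3): grab('top')
im,m=grab('wrist','w10.png'); s=sensors.get_state(); print(s['position'],s['ee_rot'])
a=cv2.imread('pics/w9.png');b=cv2.imread('pics/w10.png')
cv2.imwrite('pics/v10.png',np.hstack([cv2.resize(a,None,fx=.55,fy=.55),np.zeros((231,5,3),np.uint8),cv2.resize(b,None,fx=.85,fy=.85)[:231]]))
o=np.zeros((588,800,3),np.uint8); bb=cv2.resize(b,(784,588)); o[:,:784]=bb; o[400:588,500:751]=cv2.resize(a,(251,188))
cv2.imwrite('pics/v10.png',o)
E
```

```text
[0.47807963 0.25469181 0.24591107] [ 2.49365363e-04  9.99959335e-01 -9.01335354e-03 -1.57721032e-04]
```

View pics/v10.png

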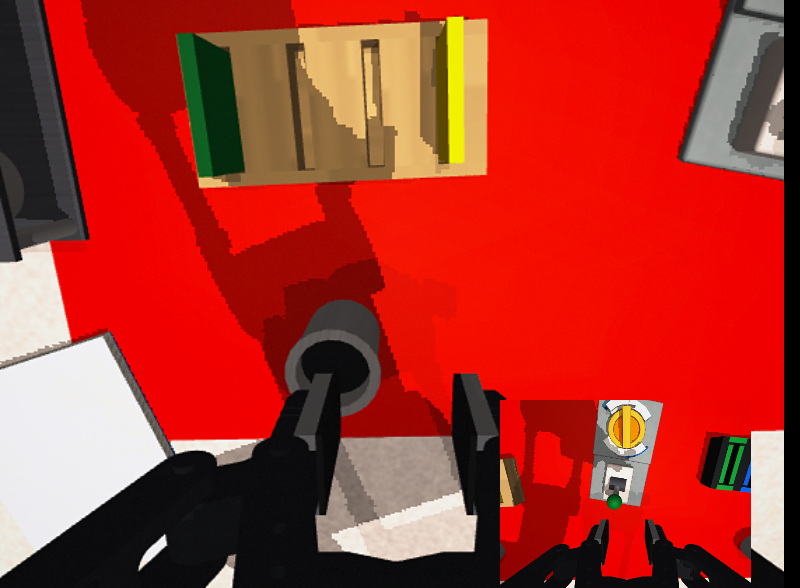

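The inset shows the ring seated with its bar along the cell's x. The rack shows the top edge of the yellow panel from (455,17) to (456,162) and of the green panel from (187,34) to (204,177). The other two rack slots are empty.

```bash
python3 - <<'E'
from h import *
m=eyes.camera_model('wrist'); im=cv2.imread('pics/w10.png'); hsv=cv2.cvtColor(im,cv2.COLOR_BGR2HSV)
def ends(lo,hi,seed):
    k=cv2.inRange(hsv,lo,hi);n,l,st,c=cv2.connectedComponentsWithStats(k)
    i=l[seed[1],seed[0]]; q=np.argwhere(l==i)[:,::-1].astype(np.float32); b=cv2.boxPoints(cv2.minAreaRect(q)); b=b[b[:,1].argsort()]
    A=onz(m,*b[:2].mean(0),.092);B=onz(m,*b[2:].mean(0),.092)
    print(seed,b.round(1).tolist(),((A+B)/2).round(4),np.linalg.norm(A-B).round(4),np.degrees(np.arctan2(*(A-B)[1::-1])).round(1))
print(hsv[64,315:335].tolist(),hsv[75,128:165].tolist())
ends((22,150,200),(34,255,255),(326,64)); ends((50,100,80),(80,255,255),(140,75))
E
```

```text
[[23, 255, 90], [23, 255, 92], [23, 255, 91], [22, 255, 88], [21, 255, 79], [30, 255, 253], [30, 255, 244], [30, 255, 242], [30, 255, 241], [30, 255, 242], [30, 255, 241], [30, 255, 242], [30, 255, 241], [30, 255, 241], [30, 255, 241], [30, 255, 245], [24, 167, 229], [17, 133, 224], [18, 137, 222], [18, 135, 223]] [[1, 255, 155], [1, 255, 157], [1, 255, 156], [1, 255, 157], [0, 255, 160], [4, 203, 156], [64, 189, 97], [68, 231, 94], [67, 215, 96], [67, 211, 98], [68, 217, 95], [67, 220, 95], [67, 218, 96], [67, 215, 96], [67, 218, 96], [67, 213, 98], [67, 215, 102], [66, 242, 39], [66, 204, 40], [65, 228, 38], [66, 223, 40], [68, 236, 40], [68, 242, 40], [67, 249, 40], [64, 218, 41], [69, 230, 41], [67, 236, 40], [65, 205, 41], [67, 230, 40], [68, 236, 40], [68, 230, 41], [66, 236, 40], [68, 236, 41], [67, 211, 41], [67, 236, 41], [67, 242, 40], [68, 248, 39]]
(326, 64) [[330.5, 11.899999618530273], [319.0, 12.0], [331.8999938964844, 116.0], [320.5, 116.0999984741211]] [0.5768 0.2228 0.092 ] 0.07 1.8
(140, 75) [[136.5, 22.399999618530273], [125.80000305175781, 24.0], [152.3000030517578, 124.9000015258789], [141.5, 126.5]] [0.5722 0.3583 0.092 ] 0.07 1.8
```

Emit:
{"op": "drive_tool", "data": {
  "deltas": [
    {"linear":[40,-13,0],"twist":3,"claw":0.4},
    {"linear":[80,-26,0],"twist":3,"claw":0.4},
    {"linear":[99,-32,-10],"twist":3,"claw":0.4},
    {"linear":[99,-32,-50],"twist":3,"claw":0.4},
    {"linear":[99,-32,-90],"twist":3,"claw":0.4},
    {"linear":[99,-32,-130],"twist":3,"claw":0.4},
    {"linear":[99,-32,-165],"twist":3,"claw":0.4},
    {"linear":[99,-32,-177],"twist":3,"claw":0.4},
    {"linear":[99,-32,-177],"twist":3,"claw":0.4},
    {"linear":[99,-32,-177],"twist":3,"claw":0.4}
  ]
}}

```text
clock: 18.63
position: [0.5768, 0.2231, 0.0687]
ee_rot: [0.0, 1.0, 0.018, -0.0]
contact_force: [0.2, 0.4, 0.4]
width: 0.0346
gripper_force: 0.0
```

Emit:
{"op": "drive_tool", "data": {
  "deltas": [
    {"linear":[0,0,0],"twist":0,"claw":0},
    {"linear":[0,0,0],"twist":0,"claw":0},
    {"linear":[0,0,0],"twist":0,"claw":0},
    {"linear":[0,0,0],"twist":0,"claw":0},
    {"linear":[0,0,0],"twist":0,"claw":0}
  ],
  "squeeze": 50
}}

```text
clock: 19.05
position: [0.5782, 0.2237, 0.0713]
ee_rot: [0.0, 1.0, 0.018, 0.002]
contact_force: [0.7, -2.8, 7.2]
width: 0.0072
gripper_force: 49.7
```

Emit:
{"op": "drive_tool", "data": {
  "deltas": [
    {"linear":[0,0,20],"twist":0,"claw":0},
    {"linear":[0,0,60],"twist":0,"claw":0},
    {"linear":[0,0,100],"twist":0,"claw":0},
    {"linear":[0,0,140],"twist":0,"claw":0},
    {"linear":[-5,-40,150],"twist":0,"claw":0},
    {"linear":[-10,-80,150],"twist":-2,"claw":0},
    {"linear":[-18,-120,150],"twist":-4,"claw":0},
    {"linear":[-25,-160,150],"twist":-6,"claw":0},
    {"linear":[-32,-200,150],"twist":-8,"claw":0},
    {"linear":[-39,-240,150],"twist":-9,"claw":0},
    {"linear":[-46,-280,150],"twist":-9,"claw":0},
    {"linear":[-52,-320,150],"twist":-9,"claw":0}
  ]
}}

```text
clock: 20.05
position: [0.5236, -0.0972, 0.2196]
ee_rot: [-0.0, 0.998, -0.06, 0.0]
contact_force: [-0.0, -0.9, -1.1]
width: 0.0073
gripper_force: 49.3
```

Emit:
{"op": "drive_tool", "data": {
  "deltas": [
    {"linear":[-7,-40,0],"twist":0,"claw":0},
    {"linear":[-14,-80,0],"twist":0,"claw":0},
    {"linear":[-21,-120,0],"twist":0,"claw":0},
    {"linear":[-28,-160,0],"twist":0,"claw":0},
    {"linear":[-28,-170,0],"twist":0,"claw":0},
    {"linear":[-28,-170,0],"twist":0,"claw":0},
    {"linear":[-28,-170,0],"twist":0,"claw":0},
    {"linear":[-28,-170,0],"twist":0,"claw":0}
  ]
}}

```text
clock: 20.72
position: [0.4966, -0.2645, 0.2191]
ee_rot: [-0.001, 0.998, -0.06, -0.0]
contact_force: [0.4, -0.3, -1.2]
width: 0.0072
gripper_force: 49.4
```

```bash
python3 - <<'E'
from h import *
for _ in range(3): grab('top')
im,m=grab('wrist','w11.png'); s=sensors.get_state(); print(s['position'],s['ee_rot'],s['width'])
E
```

```text
[ 0.49686991 -0.26454395  0.21926104] [-8.69177972e-05  9.98240406e-01 -5.92965104e-02  8.98873948e-05] 0.007586249472257623
```

View pics/w11.png

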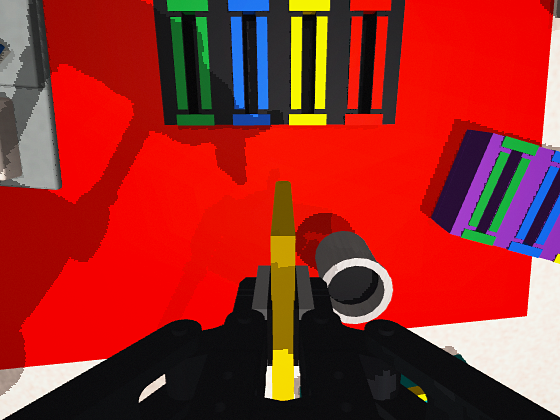

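Bank pixels: the green slot is near u=194, blue near 250, yellow near 309 and red near 367, with the near edge at v≈125. It looks parallel to the tool. I'll measure the slot mouths on the plane z=45 mm.

```bash
cat >> h.py <<'E'
def slot(im,m,lo,hi,box):
    """coloured mark with dark slot in it: returns slot centre line on z=.045"""
    hsv=cv2.cvtColor(im,cv2.COLOR_RGB2HSV); k=cv2.inRange(hsv,lo,hi)
    x0,x1,y0,y1=box; P=[]
    for v in range(y0,y1):
        r=np.flatnonzero(k[v,x0:x1])+x0
        if len(r)<6: continue
        g=np.diff(r); j=g.argmax()
        if g[j]>4: P.append((v,r[j]+.5,r[j+1]-.5,r[0],r[-1]))
    return np.array(P)
E
python3 - <<'E'
from h import *
m=eyes.camera_model('wrist'); im=cv2.imread('pics/w11.png')[:,:,::-1].copy()
s=sensors.get_state()
for nm,lo,hi,box in [('y',(22,120,60),(34,255,255),(280,340,0,130)),('g',(50,100,30),(80,255,255),(155,225,0,130))]:
    P=slot(im,m,lo,hi,box); print(nm,len(P),P[0],P[-1])
    P=P[3:-3]
    mid=(P[:,1]+P[:,2])/2
    W=np.array([onz(m,u,v,.045)[:2] for u,v in zip(mid,P[:,0])])
    w=np.array([np.linalg.norm(onz(m,a,v,.045)-onz(m,b,v,.045)) for a,b,v in zip(P[:,1],P[:,2],P[:,0])])
    c=W.mean(0);d=np.linalg.svd(W-c)[2][0];d*=np.sign(d[0]); print('yaw',np.degrees(np.arctan2(d[1],d[0])),'width',np.median(w))
    P=slot(im,m,lo,hi,box)
    n=onz(m,(P[-1,1]+P[-1,2])/2,P[-1,0]+.5,.045)[:2]; f=onz(m,(P[0,1]+P[0,2])/2,P[0,0]-.5,.045)[:2]
    print('near',n.round(4),'far',f.round(4),'len',np.linalg.norm(f-n).round(4),'mid',((n+f)/2).round(4),'line at mid', (c+d*(((n+f)/2-c)@d)).round(4))
# held panel
hsv=cv2.cvtColor(im,cv2.COLOR_RGB2HSV); k=cv2.inRange(hsv,(22,150,50),(34,255,255))
for v in (190,215,230,240,250,390): r=np.flatnonzero(k[v,255:320])+255; print(v,r.min(),r.max())
print(s['position'],[proj(m,s['position']+np.array([0,0,z])) for z in (-.06,.0,.02)])
E
```

```text
y 93 [ 16.  301.5 315.5 291.  327. ] [108.  301.5 313.5 291.  324. ]
yaw -6.498240665494781 width 0.01050907850084484
near [ 0.5636 -0.2916] far [ 0.6299 -0.2989] len 0.0667 mid [ 0.5967 -0.2953] line at mid [ 0.5967 -0.2954]
g 94 [ 11.  168.5 181.5 168.  194. ] [109.  187.5 201.5 178.  211. ]
yaw -6.693077753446566 width 0.010635476922254358
near [ 0.5736 -0.2017] far [ 0.645  -0.2006] len 0.0714 mid [ 0.6093 -0.2012] line at mid [ 0.6087 -0.2058]
190 275 290
215 273 292
230 271 294
240 271 294
250 271 294
390 272 293
[ 0.49686991 -0.26454395  0.21926104] [array([284.28417448, 241.19531788]), array([284.94128425, 294.83127225]), array([285.29007084, 323.30064273])]
```

Emit:
{"op": "drive_tool", "data": {
  "deltas": [
    {"linear":[40,-12,0],"twist":0,"claw":0},
    {"linear":[80,-25,0],"twist":0,"claw":0},
    {"linear":[101,-31.5,0],"twist":0,"claw":0},
    {"linear":[101,-31.5,-40],"twist":0,"claw":0},
    {"linear":[101,-31.5,-80],"twist":0,"claw":0},
    {"linear":[101,-31.5,-100],"twist":0,"claw":0},
    {"linear":[101,-31.5,-103],"twist":0,"claw":0},
    {"linear":[101,-31.5,-103],"twist":0,"claw":0},
    {"linear":[101,-31.5,-103],"twist":0,"claw":0},
    {"linear":[101,-31.5,-103],"twist":0,"claw":0}
  ]
}}

```text
clock: 21.75
position: [0.5991, -0.2981, 0.1187]
ee_rot: [0.001, 0.998, -0.06, 0.002]
contact_force: [-0.2, -0.4, -0.8]
width: 0.0073
gripper_force: 49.4
```

Emit:
{"op": "drive_tool", "data": {
  "deltas": [
    {"linear":[0,0,-4],"twist":0,"claw":0},
    {"linear":[0,0,-8],"twist":0,"claw":0},
    {"linear":[0,0,-12],"twist":0,"claw":0},
    {"linear":[0,0,-12],"twist":0,"claw":0}
  ]
}}

```text
clock: 22.08
position: [0.5972, -0.2971, 0.1036]
ee_rot: [-0.0, 0.998, -0.06, -0.0]
contact_force: [-0.3, 1.2, -1.7]
width: 0.0075
gripper_force: 49.4
```

Emit:
{"op": "drive_tool", "data": {
  "deltas": [
    {"linear":[0,0,-5],"twist":0,"claw":0},
    {"linear":[0,0,-10],"twist":0,"claw":0},
    {"linear":[0,0,-15],"twist":0,"claw":0},
    {"linear":[0,0,-15],"twist":0,"claw":0}
  ]
}}

```text
clock: 22.42
position: [0.5969, -0.297, 0.0874]
ee_rot: [-0.001, 0.998, -0.06, -0.001]
contact_force: [0.1, 0.7, -2.1]
width: 0.0073
gripper_force: 49.3
```

Emit:
{"op": "drive_tool", "data": {
  "deltas": [
    {"linear":[0,0,-5],"twist":0,"claw":0},
    {"linear":[0,0,-10],"twist":0,"claw":0},
    {"linear":[0,0,-15],"twist":0,"claw":0},
    {"linear":[0,0,-17],"twist":0,"claw":0},
    {"linear":[0,0,-17],"twist":0,"claw":0}
  ]
}}

```text
clock: 22.83
position: [0.5981, -0.2972, 0.0734]
ee_rot: [-0.0, 0.998, -0.06, 0.001]
contact_force: [0.2, 3.6, 7.8]
width: 0.007
gripper_force: 50.8
```

Emit:
{"op": "drive_tool", "data": {
  "deltas": [
    {"linear":[0,0,0],"twist":0,"claw":0.4},
    {"linear":[0,0,0],"twist":0,"claw":0.4},
    {"linear":[0,0,0],"twist":0,"claw":0.4},
    {"linear":[0,0,30],"twist":0,"claw":0.4},
    {"linear":[0,0,70],"twist":0,"claw":0.4},
    {"linear":[0,0,110],"twist":0,"claw":0.4},
    {"linear":[0,20,147],"twist":0,"claw":0.4},
    {"linear":[-5,60,147],"twist":0,"claw":0.4},
    {"linear":[-10,100,147],"twist":0,"claw":0.4},
    {"linear":[-15,140,147],"twist":3,"claw":0.4},
    {"linear":[-20,180,147],"twist":6,"claw":0.4},
    {"linear":[-26,220,147],"twist":9,"claw":0.4}
  ]
}}

```text
clock: 23.83
position: [0.5713, -0.0764, 0.2189]
ee_rot: [0.0, 1.0, 0.019, 0.0]
contact_force: [1.3, 0.7, -0.4]
width: 0.0343
gripper_force: 0.0
```

Emit:
{"op": "drive_tool", "data": {
  "deltas": [
    {"linear":[0,41,0],"twist":0,"claw":0.4},
    {"linear":[0,82,0],"twist":0,"claw":0.4},
    {"linear":[0,123,0],"twist":0,"claw":0.4},
    {"linear":[0,164,0],"twist":0,"claw":0.4},
    {"linear":[0,205,0],"twist":0,"claw":0.4},
    {"linear":[0,246,0],"twist":0,"claw":0.4},
    {"linear":[0,287,0],"twist":0,"claw":0.4},
    {"linear":[0,328,0],"twist":0,"claw":0.4},
    {"linear":[0,340,0],"twist":0,"claw":0.4},
    {"linear":[0,340,0],"twist":0,"claw":0.4},
    {"linear":[0,340,0],"twist":0,"claw":0.4},
    {"linear":[0,340,0],"twist":0,"claw":0.4}
  ]
}}

```text
clock: 24.83
position: [0.5717, 0.261, 0.2188]
ee_rot: [0.001, 1.0, 0.018, -0.0]
contact_force: [-0.1, -1.0, -0.3]
width: 0.0337
gripper_force: 0.0
```

```bash
python3 - <<'E'
from h import *
for _ in range(3): im,m=grab('top','t12.png')
s=sensors.get_state(); print(s['position'],s['ee_rot'],s['qpos'])
hsv=cv2.cvtColor(im,cv2.COLOR_RGB2HSV)
for lo,hi in [((25,120,80),(34,255,255)),((45,100,30),(80,255,255))]:
    k=cv2.inRange(hsv,lo,hi);n,l,st,c=cv2.connectedComponentsWithStats(k)
    print([(st[i].tolist(),onz(m,*c[i],.092).round(3).tolist()) for i in range(1,n) if st[i,4]>100])
E
```

```text
[0.57186886 0.2607256  0.21910443] [3.58882447e-04 9.99852398e-01 1.71771349e-02 3.29737516e-08] [ 3.17505534e-01  3.69179745e-01  1.42319603e+00 -7.02806757e-04
  1.34942920e+00  1.85410028e+00]
[([349, 169, 16, 35, 213], [0.581, -0.292, 0.092])]
[([316, 165, 15, 29, 149], [0.608, -0.196, 0.092]), ([315, 170, 15, 31, 172], [0.582, -0.205, 0.092]), ([97, 183, 13, 24, 257], [0.56, 0.344, 0.092]), ([355, 323, 8, 27, 109], [0.224, -0.285, 0.092])]
```

Emit:
{"op": "drive_tool", "data": {
  "deltas": [
    {"linear":[0,40,0],"twist":0,"claw":0.4},
    {"linear":[0,80,0],"twist":0,"claw":0.4},
    {"linear":[0.5,97.5,0],"twist":0,"claw":0.4},
    {"linear":[0.5,97.5,-30],"twist":0,"claw":0.4},
    {"linear":[0.5,97.5,-70],"twist":0,"claw":0.4},
    {"linear":[0.5,97.5,-110],"twist":0,"claw":0.4},
    {"linear":[0.5,97.5,-140],"twist":0,"claw":0.4},
    {"linear":[0.5,97.5,-150],"twist":0,"claw":0.4},
    {"linear":[0.5,97.5,-150],"twist":0,"claw":0.4},
    {"linear":[0.5,97.5,-150],"twist":0,"claw":0.4}
  ]
}}

```text
clock: 25.82
position: [0.5731, 0.3596, 0.0699]
ee_rot: [-0.0, 1.0, 0.018, 0.001]
contact_force: [-0.1, -0.2, -0.6]
width: 0.0342
gripper_force: 0.0
```

Emit:
{"op": "drive_tool", "data": {
  "deltas": [
    {"linear":[0,0,0],"twist":0,"claw":0},
    {"linear":[0,0,0],"twist":0,"claw":0},
    {"linear":[0,0,0],"twist":0,"claw":0},
    {"linear":[0,0,0],"twist":0,"claw":0},
    {"linear":[0,0,0],"twist":0,"claw":0}
  ]
}}

```text
clock: 26.23
position: [0.5739, 0.3589, 0.0719]
ee_rot: [0.001, 1.0, 0.018, 0.002]
contact_force: [0.4, -4.4, 5.7]
width: 0.0078
gripper_force: 50.2
```

Emit:
{"op": "drive_tool", "data": {
  "deltas": [
    {"linear":[0,0,20],"twist":0,"claw":0},
    {"linear":[0,0,60],"twist":0,"claw":0},
    {"linear":[0,0,100],"twist":0,"claw":0},
    {"linear":[0,0,140],"twist":0,"claw":0},
    {"linear":[0,-40,147],"twist":0,"claw":0},
    {"linear":[0,-80,147],"twist":0,"claw":0},
    {"linear":[0,-120,147],"twist":0,"claw":0},
    {"linear":[0,-160,147],"twist":0,"claw":0},
    {"linear":[0,-200,147],"twist":0,"claw":0},
    {"linear":[0,-240,147],"twist":0,"claw":0},
    {"linear":[0,-280,147],"twist":0,"claw":0},
    {"linear":[0,-320,147],"twist":0,"claw":0}
  ]
}}

```text
clock: 27.23
position: [0.572, 0.0386, 0.2173]
ee_rot: [-0.0, 1.0, 0.018, 0.001]
contact_force: [0.9, 0.1, -0.5]
width: 0.0069
gripper_force: 49.4
```

Emit:
{"op": "drive_tool", "data": {
  "deltas": [
    {"linear":[5,-40,0],"twist":-2,"claw":0},
    {"linear":[10,-80,0],"twist":-4,"claw":0},
    {"linear":[15,-120,0],"twist":-6,"claw":0},
    {"linear":[20,-160,0],"twist":-8,"claw":0},
    {"linear":[27,-200,0],"twist":-9,"claw":0},
    {"linear":[34,-240,0],"twist":-9,"claw":0},
    {"linear":[34,-247,0],"twist":-9,"claw":0},
    {"linear":[34,-247,0],"twist":-9,"claw":0},
    {"linear":[34,-247,0],"twist":-9,"claw":0},
    {"linear":[34,-247,0],"twist":-9,"claw":0},
    {"linear":[34,-247,0],"twist":-9,"claw":0}
  ]
}}

```text
clock: 28.15
position: [0.606, -0.2051, 0.2165]
ee_rot: [-0.0, 0.998, -0.059, 0.0]
contact_force: [0.1, -1.2, -1.0]
width: 0.0076
gripper_force: 49.5
```

```bash
python3 - <<'E'
from h import *
for _ in range(3): grab('top')
s=sensors.get_state(); print(s['position'],s['ee_rot'],s['width'])
E
```

```text
[ 0.60614151 -0.20553854  0.21641668] [-3.75030431e-05  9.98236646e-01 -5.93596862e-02  1.54806945e-04] 0.007034167456602682
```

Emit:
{"op": "drive_tool", "data": {
  "deltas": [
    {"linear":[1,-1.5,-40],"twist":0,"claw":0},
    {"linear":[1,-1.5,-80],"twist":0,"claw":0},
    {"linear":[1,-1.5,-98],"twist":0,"claw":0},
    {"linear":[1,-1.5,-101],"twist":0,"claw":0},
    {"linear":[1,-1.5,-101],"twist":0,"claw":0},
    {"linear":[1,-1.5,-101],"twist":0,"claw":0},
    {"linear":[1,-1.5,-105],"twist":0,"claw":0},
    {"linear":[1,-1.5,-109],"twist":0,"claw":0},
    {"linear":[1,-1.5,-112],"twist":0,"claw":0},
    {"linear":[1,-1.5,-112],"twist":0,"claw":0}
  ]
}}

```text
clock: 29.13
position: [0.6075, -0.2079, 0.1044]
ee_rot: [-0.001, 0.998, -0.06, 0.001]
contact_force: [0.5, 1.6, 0.1]
width: 0.0072
gripper_force: 49.6
```

Emit:
{"op": "drive_tool", "data": {
  "deltas": [
    {"linear":[0,0,-5],"twist":0,"claw":0},
    {"linear":[0,0,-10],"twist":0,"claw":0},
    {"linear":[0,0,-15],"twist":0,"claw":0},
    {"linear":[0,0,-15],"twist":0,"claw":0}
  ]
}}

```text
clock: 29.47
position: [0.6065, -0.2078, 0.0875]
ee_rot: [-0.001, 0.998, -0.06, -0.001]
contact_force: [1.0, 4.0, -2.8]
width: 0.0076
gripper_force: 49.2
```

Emit:
{"op": "drive_tool", "data": {
  "deltas": [
    {"linear":[0,1,-5],"twist":0,"claw":0},
    {"linear":[0,1,-10],"twist":0,"claw":0},
    {"linear":[0,1,-14],"twist":0,"claw":0},
    {"linear":[0,1,-16],"twist":0,"claw":0},
    {"linear":[0,1,-16],"twist":0,"claw":0}
  ]
}}

```text
clock: 29.88
position: [0.6073, -0.2077, 0.0741]
ee_rot: [0.0, 0.998, -0.06, 0.0]
contact_force: [-0.1, 3.0, 7.1]
width: 0.0073
gripper_force: 50.9
```

Emit:
{"op": "drive_tool", "data": {
  "deltas": [
    {"linear":[0,0,0],"twist":0,"claw":0.4},
    {"linear":[0,0,0],"twist":0,"claw":0.4},
    {"linear":[0,0,0],"twist":0,"claw":0.4},
    {"linear":[0,0,30],"twist":0,"claw":0.4},
    {"linear":[0,0,70],"twist":0,"claw":0.4},
    {"linear":[0,0,110],"twist":0,"claw":0.4},
    {"linear":[-30,-10,150],"twist":0,"claw":0.4},
    {"linear":[-65,-25,170],"twist":0,"claw":0.4},
    {"linear":[-95,-35,175],"twist":0,"claw":0.4},
    {"linear":[-95,-35,175],"twist":0,"claw":0.4},
    {"linear":[-95,-35,175],"twist":0,"claw":0.4},
    {"linear":[-95,-35,175],"twist":0,"claw":0.4}
  ]
}}

```text
clock: 30.88
position: [0.5122, -0.2428, 0.2478]
ee_rot: [0.0, 0.998, -0.061, 0.0]
contact_force: [-0.4, 0.1, 0.7]
width: 0.0343
gripper_force: 0.0
```

```bash
python3 - <<'E'
from h import *
for _ in range(4): tim,_=grab('top','t13.png')
s=sensors.get_state();print(s['position'])
im,m=grab('wrist','w13.png'); hsv=cv2.cvtColor(im,cv2.COLOR_RGB2HSV)
g,_=grab('scene','s13.png')
o=np.zeros((420,800,3),np.uint8); o[:,:560]=im; o[:200,562:]=cv2.resize(g[210:320,180:311],(238,200)); o[200:420,562:]=cv2.resize(tim[120:235,225:349],(238,220))
cv2.imwrite('pics/v13.png',o[:,:,::-1])
E
```

```text
[ 0.5127781  -0.24208734  0.24687495]
```

View pics/v13.png

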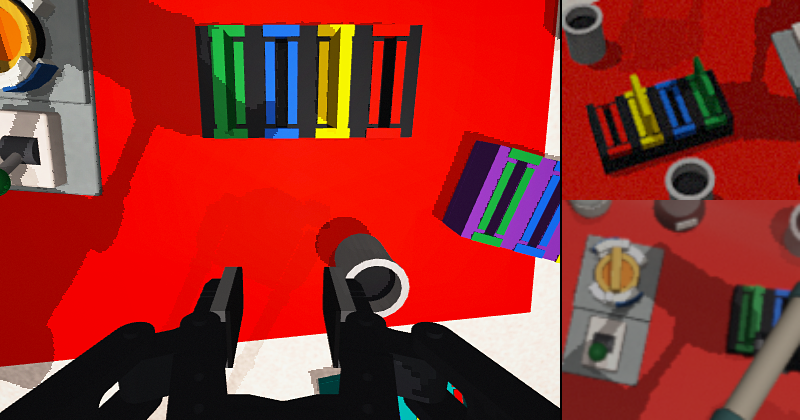

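Both panels stand in their own slots, with the yellow top at (349,80) and the green at (216,80). The ring's bar is along the cell's x and the lever is still off. Now the lever, pushed with the gripper shut.

Emit:
{"op": "drive_tool", "data": {
  "deltas": [
    {"linear":[-2,41,0],"twist":-2,"claw":0},
    {"linear":[-3,82,0],"twist":-4,"claw":0},
    {"linear":[-4,123,0],"twist":-5,"claw":0},
    {"linear":[-5,164,0],"twist":-5,"claw":0},
    {"linear":[-6,205,0],"twist":-5,"claw":0},
    {"linear":[-6,246,0],"twist":-5,"claw":0},
    {"linear":[-8,251,0],"twist":-5,"claw":0},
    {"linear":[-8,251,-40],"twist":-5,"claw":0},
    {"linear":[-8,251,-80],"twist":-5,"claw":0},
    {"linear":[-8,251,-120],"twist":-5,"claw":0},
    {"linear":[-8,251,-160],"twist":-5,"claw":0},
    {"linear":[-8,251,-172],"twist":-5,"claw":0}
  ],
  "squeeze": 20
}}

```text
clock: 32.18
position: [0.5001, 0.0091, 0.0707]
ee_rot: [0.0, 0.995, -0.103, -0.005]
contact_force: [-0.8, 0.6, 0.1]
width: 0.0002
gripper_force: 0.0
```

```bash
python3 - <<'E'
from h import *
for _ in range(3): grab('top')
im,m=grab('wrist','w14.png'); s=sensors.get_state(); print(s['position'],s['ee_rot'],s['contact_force'],s['width'])
hsv=cv2.cvtColor(im,cv2.COLOR_RGB2HSV); k=cv2.inRange(hsv,(45,100,30),(80,255,255));n,l,st,c=cv2.connectedComponentsWithStats(k)
for i in range(1,n):
    if st[i,4]>300: print(st[i],c[i],onz(m,*c[i],.076).round(4))
E
```

```text
[0.50497373 0.0083664  0.0763102 ] [ 8.87000261e-05  9.94615421e-01 -1.03634396e-01  2.61861967e-04] [ 0.11743199 -0.43697124  0.26186367] 5.961609002732198e-05
[ 249  137   73   73 4214] [284.63383958 173.02728999] [ 0.5523 -0.0016  0.076 ]
```

Emit:
{"op": "drive_tool", "data": {
  "deltas": [
    {"linear":[10,-2,-4],"twist":0,"claw":0},
    {"linear":[20,-4,-4],"twist":0,"claw":0},
    {"linear":[27,-5.5,-4],"twist":0,"claw":0},
    {"linear":[34,-7,-4],"twist":0,"claw":0},
    {"linear":[41,-8.5,-4],"twist":0,"claw":0},
    {"linear":[48,-10,-4],"twist":0,"claw":0},
    {"linear":[54,-11,-4],"twist":0,"claw":0},
    {"linear":[60,-12,-4],"twist":0,"claw":0},
    {"linear":[65,-13,-4],"twist":0,"claw":0},
    {"linear":[70,-14,-4],"twist":0,"claw":0},
    {"linear":[70,-14,-4],"twist":0,"claw":0}
  ]
}}

```text
clock: 33.3
position: [0.5741, -0.0055, 0.0716]
ee_rot: [-0.0, 0.995, -0.104, -0.001]
contact_force: [-2.6, 0.8, 0.1]
width: -0.0003
gripper_force: 1.0
```

```bash
python3 - <<'E'
from h import *
im,m=grab('wrist','w15.png'); s=sensors.get_state(); print(s['position'],s['contact_force'])
hsv=cv2.cvtColor(im,cv2.COLOR_RGB2HSV); k=cv2.inRange(hsv,(45,100,30),(80,255,255));n,l,st,c=cv2.connectedComponentsWithStats(k)
for i in range(1,n):
    if st[i,4]>300: print(st[i],c[i],onz(m,*c[i],.078).round(4))
E
```

```text
[ 0.57405357 -0.00549358  0.07163941] [-1.35579544 -0.39790537 -1.15047234]
[ 250  213   70   70 3842] [284.41957314 247.31181676] [ 0.5967 -0.0101  0.078 ]
```

Emit:
{"op": "drive_tool", "data": {
  "deltas": [
    {"linear":[2,-0.5,0],"twist":0,"claw":0},
    {"linear":[4,-1,0],"twist":0,"claw":0},
    {"linear":[5,-1,0],"twist":0,"claw":0},
    {"linear":[5,-1,0],"twist":0,"claw":0}
  ]
}}

```text
clock: 33.68
position: [0.5744, -0.0056, 0.0715]
ee_rot: [-0.0, 0.995, -0.104, -0.005]
contact_force: [-9.8, 1.7, 3.5]
width: 0.0
gripper_force: 4.9
```

Emit:
{"op": "drive_tool", "data": {
  "deltas": [
    {"linear":[-20,4,0],"twist":0,"claw":0},
    {"linear":[-50,10,20],"twist":0,"claw":0},
    {"linear":[-80,16,60],"twist":0,"claw":0},
    {"linear":[-100,20,100],"twist":0,"claw":0},
    {"linear":[-100,20,130],"twist":0,"claw":0},
    {"linear":[-70,20,150],"twist":0,"claw":0},
    {"linear":[-40,20,150],"twist":0,"claw":0},
    {"linear":[-40,20,150],"twist":0,"claw":0},
    {"linear":[-40,20,150],"twist":0,"claw":0},
    {"linear":[-40,20,150],"twist":0,"claw":0}
  ]
}}

```text
clock: 34.52
position: [0.5387, 0.0135, 0.2216]
ee_rot: [0.0, 0.995, -0.104, -0.0]
contact_force: [-0.9, 0.1, -0.2]
width: -0.0001
gripper_force: 0.0
```

```bash
python3 - <<'E'
from h import *
for _ in range(4): grab('top')
im,m=grab('wrist','w16.png'); s=sensors.get_state(); print(s['position'],s['contact_force'])
hsv=cv2.cvtColor(im,cv2.COLOR_RGB2HSV)
for lo,hi,z in [((45,100,30),(80,255,255),.076),((18,110,40),(30,255,255),.07)]:
    k=cv2.inRange(hsv,lo,hi);n,l,st,c=cv2.connectedComponentsWithStats(k)
    for i in range(1,n):
        if st[i,4]>300: print(st[i],c[i],onz(m,*c[i],z).round(4))
E
```

```text
[0.53835568 0.01351305 0.22175263] [ 0.65364445 -0.32795746  0.52614848]
[ 519    0   41  113 3625] [542.57489655  58.19337931] [ 0.602  -0.1846  0.076 ]
[ 282  101   35   37 1002] [298.95508982 119.4241517 ] [ 0.5965 -0.0102  0.076 ]
[ 257    0   82   61 3385] [298.71078287  27.9465288 ] [ 0.6569 -0.0222  0.07  ]
[   0  141   77  116 3971] [ 26.73986401 198.03475195] [0.5815 0.2131 0.07  ]
```

```bash
python3 -c "
from rig import manip
print(manip.sign_off())"
```

```text
the job is handed in; nothing more can be done
None
```

I handed the job in at about 35 s on the robot's clock, but no verdict came back. The glass is in the cell, the ring is turned to its stop, the green and yellow panels (the only two in the rack) are home, and the lever is fully over. I judged the ring's seat pressure from the turn angle and the torque at the stop, not by direct measurement.

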